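# Move a biopsy capsule with self-closing forceps

### The job

Take the self-closing forceps off their hanger by squeezing the two thumb pads, push the open jaws down over the tab of the small metal capsule in the square pot until you feel them rest on the capsule's top, and let go so that they clamp the tab. Then lift the capsule out by the forceps and lower it into the round pot until you feel it press lightly on the sprung seat inside, and only then let go, never dropping it, pressing it down hard or touching it with the gripper, and leave it standing there with the forceps still clamped on. Leave the petri dish, the cup and the little cardboard box where they are.

Things in the scene. Friction and masses are not known exactly. Their poses are not given: they have to be found in the camera images.
- forceps: Self-closing (reverse) steel forceps, 102 mm long, 50 g, hanging tips down. Origin on the blades' hinge line at the foot of the tail; z points from tips to tail (up as it hangs), jaws and thumb pads move along y. A hanger pin 5 mm thick, 58 mm long, runs along x through the tail at z = +6 mm, with two 10 mm collars at x = +-15 mm. Below the tail two crossed blades bow out to the pads.
- forceps_pads (a point): Midway between the thumb pads, 26 mm below the forceps' origin. Pads: 13 mm along x, 16 mm tall; 22 mm wide over both along y with the jaws shut, 18 mm fully open. Squeezed along y, they start to open the jaws at about 10 N and open them fully at about 12 N (20 N is fine, solid stops take the rest). The tail above reaches 38 mm above this point.
- forceps_tail (a point): Middle of the tail, 6 mm above the forceps' origin. The tail is a rigid block 12 mm along x and y, from 9 mm below to 6 mm above this point; gripping it across y does not move the jaws, if the fingertips reach no more than 8 mm below this point (lower they would squeeze the blades).
- blade_a (a joint): Angle of one forceps blade, 0 = jaws shut, about 0.033 = clamped on a 6 mm tab, about 0.087 = fully open (both blades move alike).
- forceps_tip (a point): Midway between the jaw tips, 90 mm below the forceps' origin. Each jaw is 10 mm wide along x and 3.5 mm thick with a flat gripping face 18 mm tall above its tip; gap between the jaws 0 shut, 15 mm fully open; let go, each presses with about 3 N.
- stand: Fixed hanger: foot 76 x 60 x 10 mm and two posts, 8 mm (x) by 12 mm (y), centred 24 mm either side of its middle along x, 117 mm tall, with open-topped notches 8 mm deep that hold the forceps' pin (lift 15 mm or more to clear them). Origin under its centre; x runs from post to post, so fingers pass on its +-y sides to the pads, about 80 mm up.
- capsule: Small round metal biopsy capsule, 24 mm diameter, body 26 mm tall, bevelled foot, 45 g; on its flat top stands an upright tab, 14 mm along its x, 6 mm thick along its y, 16 mm high. Origin at the centre of its underside, z up. It starts in the square pot on a sprung seat, so it gives about 0.25 mm per newton when pushed down.
- capsule_collar (a point): Centre of the capsule's flat top at the foot of the tab, 26 mm above the capsule's underside: the jaws' tips rest on this face either side of the tab.
- square_pot: Fixed square grey block 58 x 58 x 44 mm with one round hole of 26 mm; the capsule starts in it, 20 mm deep. Origin under its centre.
- round_pot: Fixed round grey pot, 54 mm diameter (62 mm at the foot), 56 mm tall, with one round hole of 26 mm. Origin under its centre. In the hole is a rubber seat on a spring (gives about 0.25 mm per newton); its height differs from time to time, somewhere 16 to 32 mm below the mouth, and is not measured: find it by feel.
- round_mouth (a point): Centre of the round pot's mouth, 56 mm above the worktop.
- petri_dish: Bystander: shallow round dish 62 mm wide, 15 mm high. Origin under its centre.
- specimen_cup_b: Bystander: jar with white lid, 58 mm wide, 75 mm tall. Origin under its centre.
- coverslips_a: Bystander: small cardboard box, 34 x 34 x 22 mm. Origin under its centre.
Not all that is in view belongs to the job. Leave any pink or yellow look-alike of the square_pot alone.

How it is judged (in metres and radians):
On the way, in this order (a step that is already met when the one before it is completed fails the run):
1. the open jaws stand astride the tab and press on the capsule's top with at least 1 N (value of joint blade_a above 0.06 rad and contact force between forceps and capsule above 1 N and z of forceps_tip in the frame of capsule between 0.02 and 0.031 m and horizontal distance between forceps_tip and capsule_collar below 0.009 m), for 0.1 s.
2. the capsule hangs clear of the square pot in the clamped forceps (z of capsule in the frame of square_pot above 0.05 m and contact force between forceps and capsule above 0.5 N and value of joint blade_a between 0.015 and 0.06 rad), for 0.2 s.
3. the capsule, still held by way of the forceps, presses on the round pot's seat with at least 1.5 N (contact force between capsule and round_pot above 1.5 N and contact force between the fingers and forceps above 1 N and z of capsule in the frame of round_mouth below -0.012 m and horizontal distance between capsule and round_mouth below 0.004 m), for 0.1 s.
At the end, for the whole second after the job is handed in: The capsule stands at rest on the seat in the round pot (centre within 4 mm of the pot's, underside at least 12 mm below the mouth, leaning less than 0.25 rad), the forceps are still clamped on its tab (tips within 12 mm of the tab's foot, leaning less than 0.4 rad), and both are let go (horizontal distance between capsule and round_mouth below 0.004 m and z of capsule in the frame of round_mouth below -0.012 m and contact force between capsule and round_pot above 0.2 N and angle between capsule's own z axis and vertical below 0.25 rad and contact force between forceps and capsule above 0.5 N and value of joint blade_a between 0.015 and 0.06 rad and distance between forceps_tip and capsule_collar below 0.012 m and angle between forceps's own z axis and vertical below 0.4 rad and linear speed of capsule below 0.02 m/s and linear speed of forceps below 0.03 m/s); the robot touches nothing.
It fails at once if the capsule is pressed on either pot or its seat with more than 14 N (contact force between capsule and square_pot above 14 N or contact force between capsule and round_pot above 14 N).
It fails at once if the gripper touches the capsule (contact force between capsule and the arm above 0.5 N or contact force between capsule and the fingers above 0.5 N).
It fails at once if the capsule is dropped while in the forceps, or out of them (linear speed of capsule above 0.2 m/s and (contact force between the fingers and forceps below 0.05 N or contact force between forceps and capsule below 0.05 N)).
It fails at once if the petri dish, the cup or the little box is moved more than 15 mm (distance of any of petri_dish, specimen_cup_b, coverslips_a from where it was at the start of the episode above 0.015 m).
It also fails if it takes over 72 s, if anything falls off the work surface, if the arm or the gripper's body presses on something with over 40 N, if the wrist force passes 120 N, or if a joint passes its speed limit or range.

### The arm

A 7-joint arm with a two-finger parallel gripper is mounted at the origin on a cart in front of the work surface, level with it; the furniture and walls round the work are solid. World frame = base frame: x ahead of the robot, y to its left, z up, the work surface at z = 0. Lengths are in mm, angles in rad, forces in N, time in s.
With the tool pointing down it reaches from about 425 to 875 mm from the base axis. Payload 4.7 kg.
Tool frame: the origin (TCP) lies at the centre of the arm's flange, where the gripper is bolted on; the fingertips stand 182 mm ahead of it and the grasp point (between the pads) lies 164 mm ahead of it; z points along the fingers, y is the direction in which the jaws open and shut (so a half turn about z gives the same grasp; the last joint's range is limited). The gripper opens to 87 mm and grips with 3 to 60 N. Pads are 19 mm wide; open, the fingers measure 117 mm over their backs; the gripper's body (75 mm by 190 mm) begins 51 mm behind the grasp point.
Start: joints at [1.123, 0.321, -0.07, 1.45, 0.023, 1.371, -0.057], TCP at [289.599, -581.927, 404.787] pointing down, gripper open.
Joint ranges: [-2.86, 2.86], [-0.3, 2.09], [-1.38, 1.24], [0.06, 2.45], [-1.56, 4.7], [0.09, 2.05], [-2.69, 2.69]. Speed limits (rad/s): [2.57, 2.57, 3.14, 3.14, 3.14, 3.14, 3.14].

### API

Orientations are given as a 3x3 rotation matrix whose columns are the frame's x, y, z axes.
In Python, from cell import env, viewer, job gives the robot as it stands. The module is installed in compiled form; this text tells all that it offers.
- The arm moves only by the tool drive_tool, never from a script. Its argument "increments" is a list of rows, each an object of numbers: "grip": the opening in per cent of the stroke, from 0 (shut) to 100 (fully open); "dx", "dy", "dz": the shift along the tool's x, y, z in m; "roll": the turn about the tool's z in degrees. A call has exactly 8 rows; each row shifts and turns the commanded pose from where the row before left it, along the tool's axes as they then stand; what a row does not reach is not made up. A row lasts 1/8 s, in which the tool goes at most 62.5 mm and 10.7 degrees, less where a joint would pass 70% of its speed; a pose out of reach is approached as far as the arm can. A call with a gripper value outside its range is refused whole. The fingers move at their own pace and stop on an object; "newtons" is the grip in N (left out, the last holds). Time passes only in rows, so rows that do not move let the fingers close, or fill a call up. It gives the time, the measured TCP pose, the force and the opening at its end, in the units of the state.
- env.get_state(): the state, without advancing time (a new reading comes with each control period).
- viewer.capture(name): name is "scene" or "side" or "wrist"; returns a dict with "image" (420x560x3 uint8, blue, green, red), "depth" (420x560 float32, mm along the optical axis (not along the pixel's ray), 0 where there is no reading), "camera_matrix" (3x3 intrinsics, pixels), "R" (3x3) and "t" (3): a world point X has camera coordinates R X + t; the wrist camera has in their place "hand_eye" (4x4, takes a point from camera to tool coordinates, whose origin is the TCP and whose axes are the flange's). Camera axes: x right, y down, z forward; pixel columns grow to the right and rows downward; lengths in mm; the calibration is good to about 2 mm. A picture is of the moment at which its call begins: read the wrist's pose just before it.
- job.close_job(): hands the job in, once; it reports no verdict.
The state is a dict: "time": time; "joint_pos": joint angles; "qd": joint speeds; "effort": joint torques, N m; "tcp_pos": TCP position; "orientation": TCP orientation; "contact_force": force on the tool from outside, world axes, zero at the start; "wrist_torque": the same for the moment, N m; "gripper_width": finger opening in mm.
Only numpy, scipy, OpenCV 4.12 (cv2) and the standard library are available. Lean on these libraries where they do the work, as an engineer would, in place of code of your own. Each camera call takes 0.05 s, during which the arm holds its last target.

## Working session

There is one attempt and no reset: what is moved stays moved. The work goes in short steps, Python scripts to look and compute and a tool call to move; the robot and the scene stay as the last step left them, time stands still between calls to the robot, and variables do not carry over. Pictures are saved under pics/ and viewed, and the job is handed in when it is done.

Besides the shell and the picture viewer there is one more tool, called after "Call:" by a JSON object that holds its "api" and its "payload". drive_tool: Moves the arm, as the interface text tells. Its arguments: {"type":"object","properties":{"increments":{"type":"array","items":{"type":"object","properties":{"grip":{"type":"number"},"dx":{"type":"number"},"dy":{"type":"number"},"dz":{"type":"number"},"roll":{"type":"number"}}}},"newtons":{"type":"number"}},"required":["increments"]}

```bash
mkdir -p pics
cat > h.py <<'E'
import numpy as np, cv2, pickle
from cell import env, viewer, job
def snap(n,tag):
    s=env.get_state()
    c=viewer.capture(n); c['state']=s
    pickle.dump(c,open(f'{tag}.pkl','wb')); cv2.imwrite(f'pics/{tag}.png',c['image']); return c
def cam2world(c):
    if 'R' in c: 
        R=np.array(c['R']);t=np.array(c['t']).ravel(); return R.T,-R.T@t
    H=np.array(c['hand_eye']);s=c['state'];Ro=np.array(s['orientation']);p=np.array(s['tcp_pos'])
    return Ro@H[:3,:3], Ro@H[:3,3]+p
def ray(c,u,v):
    R,o=cam2world(c);d=R@np.linalg.inv(c['camera_matrix'])@np.array([u,v,1.]);return o,d
def onz(c,u,v,z):
    o,d=ray(c,u,v);return o+d*(z-o[2])/d[2]
def pts(c):
    D=c['depth'];v,u=np.indices(D.shape);R,o=cam2world(c)
    P=np.stack([u,v,np.ones_like(u)],-1)@np.linalg.inv(c['camera_matrix']).T*D[...,None]
    return P@R.T+o
E
python3 - <<'E'
from h import *
s=env.get_state();print({k:np.round(v,3).tolist() for k,v in s.items()})
for n in ['scene','side','wrist']:
    c=snap(n,n+'0');R,o=cam2world(c);print(n,o.round(),R[:,2].round(2))
E
```

```text
{'time': 0.0, 'joint_pos': [1.123, 0.322, -0.07, 1.452, 0.023, 1.371, -0.057], 'qd': [-0.0, -0.0, 0.0, 0.001, -0.001, -0.002, 0.001], 'effort': [0.001, -49.128, -0.403, -31.253, -0.064, 0.044, 0.0], 'tcp_pos': [289.482, -581.752, 403.639], 'orientation': [[0.895, 0.446, -0.001], [0.446, -0.895, 0.002], [-0.0, -0.002, -1.0]], 'contact_force': [-0.013, -0.406, 0.053], 'wrist_torque': [-0.075, 0.022, -0.013], 'gripper_width': 86.71}
scene [ -61. -420.  507.] [ 0.71  0.5  -0.49]
side [285. 927. 857.] [ 0.22 -0.75 -0.62]
wrist [ 360. -547.  385.] [-0.26 -0.12 -0.96]
```

View pics/scene0.png

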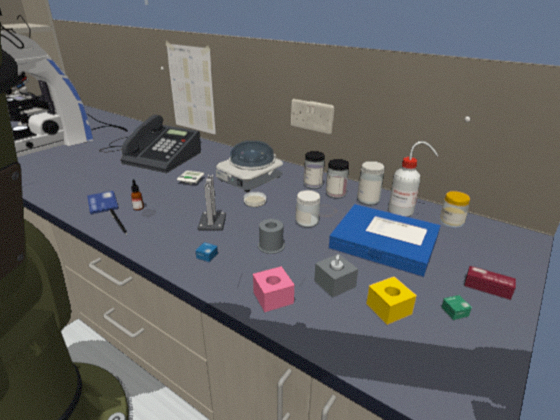

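View pics/side0.png

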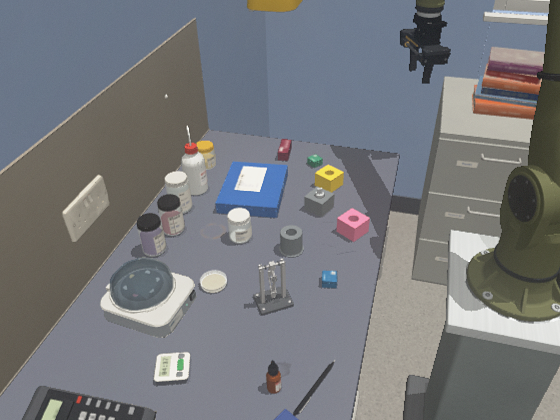

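View pics/wrist0.png

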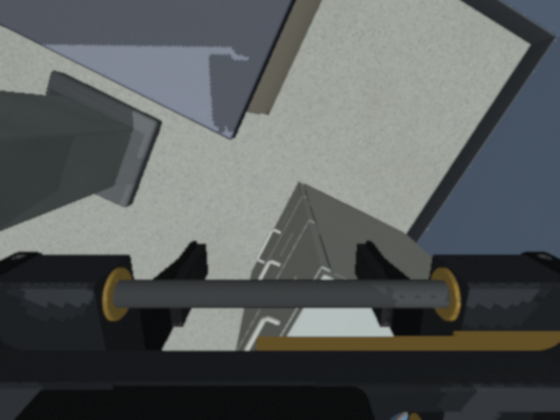

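The scene shows the stand at about (211,210), the round pot at (271,235), the grey square pot with capsule at (336,275), the cup at (308,208), the dish at (255,199) and a small blue box at (206,252). Next, rough positions from depth.

Run:
```python
from h import *
for n,L in [('scene0',dict(stand=(211,221),fpost=(206,190),round=(262,228),sq=(325,270),tab=(337,260),cup=(308,195),dish=(255,199),blue=(206,250),pink=(272,278))),('side0',dict(standfoot=(272,300),round=(291,233),sq=(313,198),cup=(238,213),dish=(213,281),blue=(330,277)))]:
    c=pickle.load(open(n+'.pkl','rb'));P=pts(c)
    for k,(u,v) in L.items(): print(n,k,np.nanmedian(P[v-1:v+2,u-1:u+2].reshape(-1,3),0).round(),P[v,u].round())
    im=c['image']
c=pickle.load(open('scene0.pkl','rb'))['image'];cv2.imwrite('pics/sc.png',cv2.resize(c[160:320,150:400],None,fx=3,fy=3,interpolation=2))
c=pickle.load(open('side0.pkl','rb'))['image'];cv2.imwrite('pics/sd.png',cv2.resize(c[170:320,190:390],None,fx=4,fy=4,interpolation=2))
```

```text
scene0 stand [502. 175.  22.] [502. 175.  23.]
scene0 fpost [499. 179. 105.] [499. 179. 105.]
scene0 round [506.  24.  57.] [506.  24.  57.]
scene0 sq [ 473. -151.   44.] [ 473. -151.   44.]
scene0 tab [ 491. -165.   63.] [ 491. -165.   63.]
scene0 cup [664.   7.  76.] [668.   9.  74.]
scene0 dish [662. 169.  16.] [662. 169.  16.]
scene0 blue [409. 100.  23.] [409. 100.  23.]
scene0 pink [403. -78.  37.] [404. -77.  35.]
side0 standfoot [522. 200.  10.] [522. 200.  10.]
side0 round [529.   4.  39.] [530.   3.  39.]
side0 sq [ 507. -143.   44.] [ 507. -141.   46.]
side0 cup [665.   4.  75.] [665.   3.  75.]
side0 dish [666. 184.  14.] [666. 184.  16.]
side0 blue [410. 112.  22.] [410. 112.  24.]
```

View pics/sc.png

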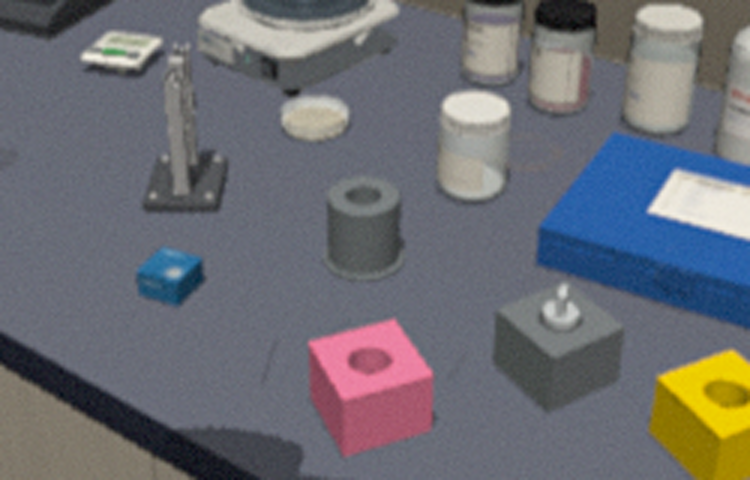

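View pics/sd.png

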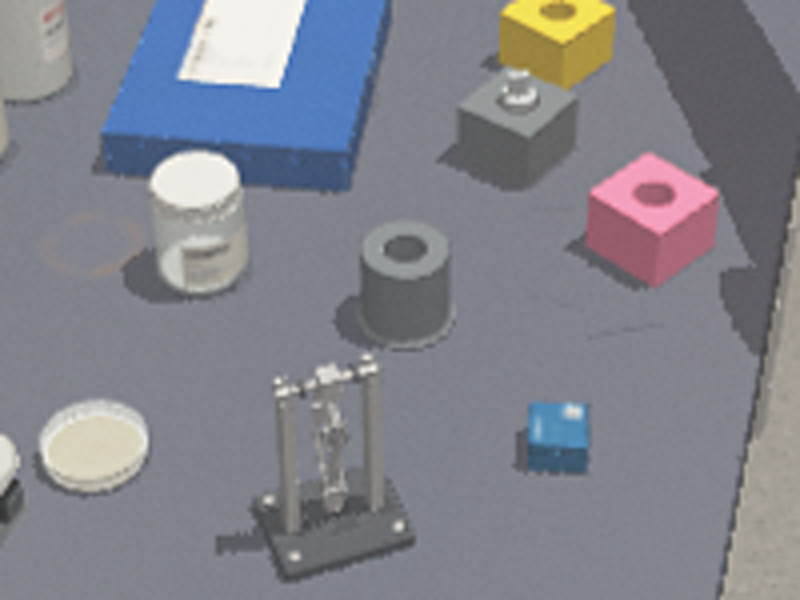

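Run:
```python
from h import *
def rect(Q): 
    r=cv2.minAreaRect(Q[:,:2].astype(np.float32)); return np.round(r[0],1),np.round(r[1],1),round(r[2],1)
for n in ['scene0','side0']:
    c=pickle.load(open(n+'.pkl','rb'));P=pts(c).reshape(-1,3);ok=c['depth'].ravel()>0;P=P[ok]
    def sel(x,y,r,z0,z1): 
        m=(np.hypot(P[:,0]-x,P[:,1]-y)<r)&(P[:,2]>z0)&(P[:,2]<z1);return P[m]
    Q=sel(517,185,60,7,14);print(n,'foot',len(Q),rect(Q))
    Q=sel(517,185,45,60,140);print('posts',len(Q),Q[:,2].max(),rect(Q)); 
    Q=sel(517,185,45,112,140);print('top',rect(Q),Q.mean(0))
    Q=sel(495,-160,50,42,48);print('sq',len(Q),rect(Q));Q=sel(495,-160,30,54,90);print('caps',len(Q),Q.mean(0) if len(Q) else 0,Q[:,2].max())
    Q=sel(520,10,40,53,60);print('rd',len(Q),rect(Q))
    for k,x,y,r,a,b in [('cup',665,5,45,70,80),('dish',665,175,40,10,18),('box',410,105,30,18,27)]:
        Q=sel(x,y,r,a,b);print(k,rect(Q))
```

```text
scene0 foot 341 (array([521.6, 193.2]), array([76.7, 60.4]), 35.7)
posts 246 119.7114587951013 (array([521.2, 191.6]), array([59.1, 21.3]), 23.9)
top (array([522.1, 192.8]), array([57.1, 11.7]), 34.0) [519.34337533 190.6319288  116.2493563 ]
sq 508 (array([ 496.9, -162.4]), array([60.1, 59.9]), 68.5)
caps 35 [ 493.58294693 -163.21611213   62.72237837] 68.01161201637564
rd 230 (array([526.6,  16.8]), array([54.7, 50.5]), 35.1)
cup (array([662.7,   5.7]), array([53. , 52.9]), 28.3)
dish (array([670.1, 176.6]), array([63.3, 57.1]), 39.4)
box (array([413.7, 105.5]), array([36.5, 36.1]), 12.0)
side0 foot 532 (array([520.8, 196.2]), array([76. , 62.5]), 35.1)
posts 401 120.95183465414334 (array([520.9, 195.8]), array([56.2, 25.4]), 44.2)
top (array([520.4, 196.5]), array([56. , 16.6]), 37.9) [520.42687811 196.22513019 115.26272894]
sq 194 (array([ 494.6, -158.7]), array([63.6, 59.9]), 67.4)
caps 27 [ 493.8855812  -158.58638381   61.71534035] 67.26496349979266
rd 199 (array([526.8,  20.3]), array([51.5, 54. ]), 59.1)
cup (array([661.7,   8.5]), array([51.8, 55.6]), 19.6)
dish (array([668.1, 179.1]), array([59.4, 61.3]), 21.4)
box (array([413.3, 108.2]), array([32.1, 38. ]), 11.9)
```

Call:
{"api": "drive_tool", "payload": {"increments": [{"dx": 0.0416, "dy": -0.0356, "grip": 100}, {"dx": 0.0416, "dy": -0.0356, "grip": 100}, {"dx": 0.0416, "dy": -0.0356, "grip": 100}, {"dx": 0.0416, "dy": -0.0356, "grip": 100}, {"dx": 0.0416, "dy": -0.0356, "grip": 100}, {"dx": 0.0416, "dy": -0.0356, "grip": 100}, {"dx": 0.0416, "dy": -0.0356, "grip": 100}, {"dx": 0.0416, "dy": -0.0356, "grip": 100}]}}

```text
invalid input at $.increments[0]: expected keys grip, dx, dy, dz, roll
```

Run:
```python
from h import *
c=snap('wrist','wrist1');s=c['state'];print(np.round(s['tcp_pos'],1),np.round(s['orientation'],3).tolist(),s['time'],np.round(s['qd'],3))
```

```text
[ 289.5 -581.8  403.9] [[0.895, 0.446, -0.001], [0.446, -0.895, 0.001], [-0.0, -0.002, -1.0]] 0.15 [ 0.    -0.     0.    -0.002 -0.    -0.     0.001]
```

View pics/wrist1.png

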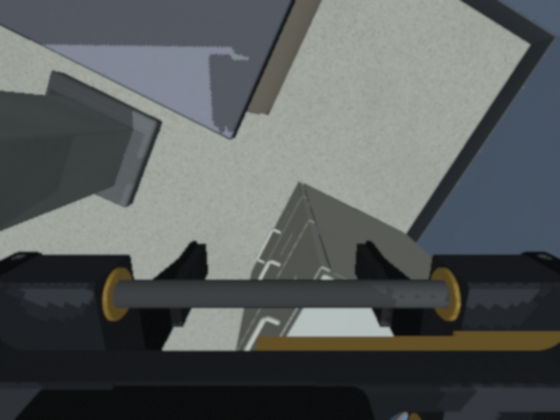

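The move was refused because every key is required, so the picture shows the unchanged start view. Sending it again with all keys.

Call:
{"api": "drive_tool", "payload": {"increments": [{"dx": 0.0416, "dy": -0.0356, "dz": 0, "roll": 0, "grip": 100}, {"dx": 0.0416, "dy": -0.0356, "dz": 0, "roll": 0, "grip": 100}, {"dx": 0.0416, "dy": -0.0356, "dz": 0, "roll": 0, "grip": 100}, {"dx": 0.0416, "dy": -0.0356, "dz": 0, "roll": 0, "grip": 100}, {"dx": 0.0416, "dy": -0.0356, "dz": 0, "roll": 0, "grip": 100}, {"dx": 0.0416, "dy": -0.0356, "dz": 0, "roll": 0, "grip": 100}, {"dx": 0.0416, "dy": -0.0356, "dz": 0, "roll": 0, "grip": 100}, {"dx": 0.0416, "dy": -0.0356, "dz": 0, "roll": 0, "grip": 100}]}}

```text
time: 1.2
tcp_pos: [461.0, -176.9, 404.8]
orientation: [[0.895, 0.445, 0.0], [0.445, -0.895, -0.001], [0.0, 0.001, -1.0]]
contact_force: [1.2, -0.2, 1.2]
gripper_width: 87.1
```

Run:
```python
from h import *
c=snap('wrist','wrist2');s=c['state'];print(np.round(s['tcp_pos'],1),np.round(s['orientation'],3).tolist(),s['time'],np.round(s['qd'],3))
```

```text
[ 461.  -176.9  404.8] [[0.895, 0.445, 0.0], [0.445, -0.895, -0.001], [0.0, 0.001, -1.0]] 1.2 [-0.442  0.001 -0.44   0.     0.    -0.003 -0.874]
```

View pics/wrist2.png

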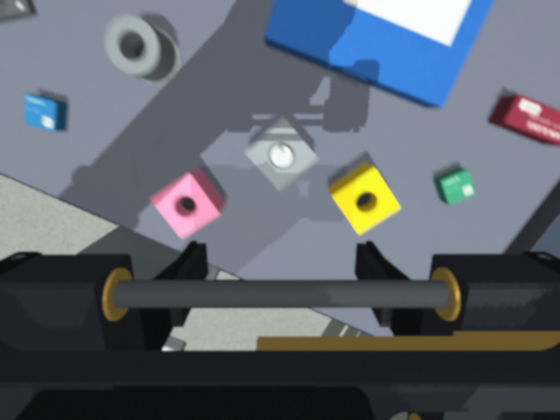

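The wrist view has the square pot and capsule at (281,155), the pink pot at (187,205) and the yellow one at (366,200). I'll go closer.

Call:
{"api": "drive_tool", "payload": {"increments": [{"dx": 0, "dy": 0, "dz": 0.03, "roll": 0, "grip": 100}, {"dx": 0, "dy": 0, "dz": 0.03, "roll": 0, "grip": 100}, {"dx": 0, "dy": 0, "dz": 0.03, "roll": 0, "grip": 100}, {"dx": 0, "dy": 0, "dz": 0.03, "roll": 0, "grip": 100}, {"dx": 0, "dy": 0, "dz": 0, "roll": 0, "grip": 100}, {"dx": 0, "dy": 0, "dz": 0, "roll": 0, "grip": 100}, {"dx": 0, "dy": 0, "dz": 0, "roll": 0, "grip": 100}, {"dx": 0, "dy": 0, "dz": 0, "roll": 0, "grip": 100}]}}

```text
time: 2.25
tcp_pos: [461.0, -178.8, 285.8]
orientation: [[0.895, 0.446, 0.002], [0.446, -0.895, -0.001], [0.001, 0.002, -1.0]]
contact_force: [-0.1, -0.8, 0.5]
gripper_width: 87.0
```

Run:
```python
from h import *
c=snap('wrist','wrist3');s=c['state'];print(np.round(s['tcp_pos'],1),np.round(s['orientation'],3).tolist(),s['time'],np.round(s['qd'],3))
from h import *
K=c['camera_matrix'];R,o=cam2world(c);p=np.array(K)@(R.T@(np.array([495,-160,55])-o));u,v=(p[:2]/p[2]).astype(int);print(u,v)
im=c['image'][max(0,v-75):v+75,u-100:u+100];cv2.imwrite('pics/w3.png',cv2.resize(im,None,fx=4,fy=4,interpolation=2))
```

```text
[ 461.  -178.8  285.8] [[0.895, 0.446, 0.002], [0.446, -0.895, -0.001], [0.001, 0.002, -1.0]] 2.25 [ 0.001  0.002  0.001  0.007  0.    -0.001  0.   ]
278 177
```

View pics/w3.png

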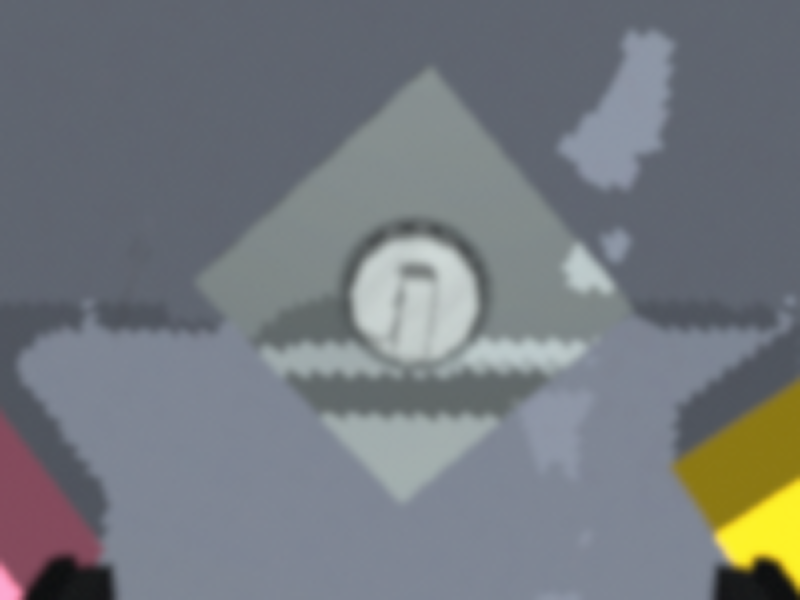

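Run:
```python
from h import *
c=pickle.load(open('wrist3.pkl','rb'));im=c['image'][150:202,245:317]
g=cv2.cvtColor(im,6).astype(float);g=np.clip((g-60)/(245-60)*255,0,255).astype('uint8')
b=cv2.resize(g,None,fx=11,fy=11,interpolation=2);cv2.imwrite('pics/w3b.png',b)
R,o=cam2world(c);print(c['camera_matrix'][0][0],o)
P=pts(c);m=(P[...,2]>58)&(np.hypot(P[...,0]-495,P[...,1]+160)<20);print(m.sum(),P[m].mean(0),cv2.minAreaRect(P[m][:,:2].astype(np.float32)))
```

```text
302.19393517649416 [ 531.24341821 -143.78721392  266.81979593]
15120 [ 484.85856407 -165.52381231  207.96592115] ((488.5223388671875, -164.2825164794922), (25.449142456054688, 33.41518020629883), 57.88736343383789)
```

View pics/w3b.png

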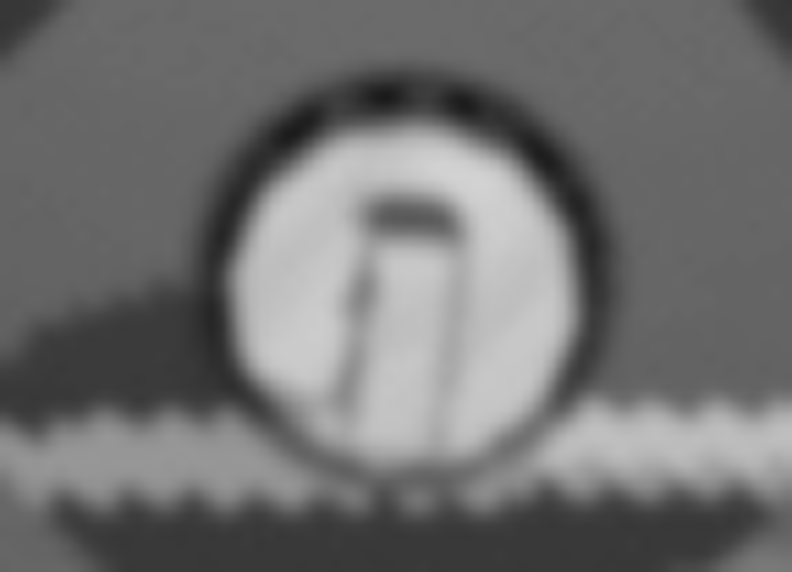

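Run:
```python
from h import *
c=pickle.load(open('wrist3.pkl','rb'))
f=lambda u,v,z:onz(c,245+(u+.5)/11-.5,150+(v+.5)/11-.5,z)
A=[f(*p,66) for p in [(371,242),(459,242),(436,455),(347,455)]]
for a in A: print(a.round(1))
A=np.array(A);print('tabc',A.mean(0));d=(A[0]+A[1]-A[2]-A[3])/2;print(np.hypot(*d[:2]),np.degrees(np.arctan2(d[1],d[0])))
# edges
for i,j in [(3,0),(2,1)]:
  d=A[j]-A[i];print(np.degrees(np.arctan2(d[1],d[0])))
print('body',f(402,292,50),'hole',f(407,278,44))
print('tool x ang',np.degrees(np.arctan2(.446,.895)))
# pot corners (crop w3: offset 178,102 /4)
g=lambda u,v:onz(c,178+(u+.5)/4-.5,102+(v+.5)/4-.5,44)
B=np.array([g(432,66),g(632,313),g(402,503),g(195,281)]);print(B.round(1),B.mean(0))
```

```text
[ 500.5 -157.2   66. ]
[ 502.9 -162.    66. ]
[ 490.4 -166.7   66. ]
[ 487.9 -161.8   66. ]
tabc [ 495.43774328 -161.93753438   66.        ]
13.34840538995337 20.296064320560994
19.95121985331967
20.641351315409118
body [ 495.99523048 -161.59951619   50.        ] hole [ 496.02729968 -161.96828148   44.        ]
tool x ang 26.488178531549956
[[ 533.5 -146.5   44. ]
 [ 510.6 -199.9   44. ]
 [ 457.7 -178.1   44. ]
 [ 479.7 -124.3   44. ]] [ 495.37935944 -162.21072708   44.        ]
```

Capsule at about (495.7,-161.9), with the tab's long axis at 20.3°. Next, a look at the round pot and then the stand.

Call:
{"api": "drive_tool", "payload": {"increments": [{"dx": 0.0214, "dy": -0.0294, "dz": -0.009, "roll": 0, "grip": 100}, {"dx": 0.0214, "dy": -0.0294, "dz": -0.009, "roll": 0, "grip": 100}, {"dx": 0.0214, "dy": -0.0294, "dz": -0.009, "roll": 0, "grip": 100}, {"dx": 0.0214, "dy": -0.0294, "dz": -0.009, "roll": 0, "grip": 100}, {"dx": 0.0214, "dy": -0.0294, "dz": -0.009, "roll": 0, "grip": 100}, {"dx": 0, "dy": 0, "dz": 0, "roll": 0, "grip": 100}, {"dx": 0, "dy": 0, "dz": 0, "roll": 0, "grip": 100}, {"dx": 0, "dy": 0, "dz": 0, "roll": 0, "grip": 100}]}}

```text
time: 3.3
tcp_pos: [490.7, -0.7, 329.5]
orientation: [[0.896, 0.444, -0.001], [0.444, -0.896, -0.0], [-0.001, 0.0, -1.0]]
contact_force: [0.2, -1.1, 0.6]
gripper_width: 86.8
```

Run:
```python
from h import *
c=snap('wrist','wrist4');s=c['state'];print(np.round(s['tcp_pos'],1),s['time'],np.round(s['qd'],3))
K=c['camera_matrix'];R,o=cam2world(c);p=np.array(K)@(R.T@(np.array([527,18,56])-o));u,v=(p[:2]/p[2]).astype(int);print(u,v)
y0=max(0,v-75);im=c['image'][y0:v+75,u-100:u+100];cv2.imwrite('pics/w4.png',cv2.resize(im,None,fx=4,fy=4,interpolation=2));print(y0,u-100)
```

```text
[490.7  -0.7 329.5] 3.3 [ 0.002  0.001 -0.001 -0.    -0.002 -0.    -0.003]
280 165
90 180
```

View pics/w4.png

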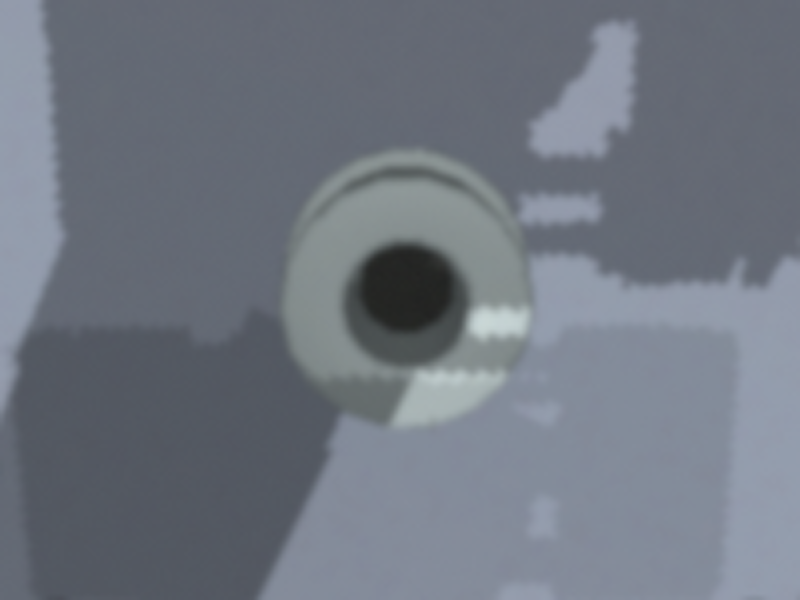

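Run:
```python
from h import *
c=pickle.load(open('wrist4.pkl','rb'))
q=lambda u,v:(180+(u+.5)/4-.5,90+(v+.5)/4-.5)
m=onz(c,*q(407,304),56);print('mouth',m)
for z in (20,24,28,32,36,40):
    p=onz(c,*q(407,287),z);print(z,(p-m).round(1))
print('mouth diam',np.linalg.norm(onz(c,*q(343,304),56)-onz(c,*q(471,304),56)))
P=pts(c);u,v=map(int,q(407,290));print('depth seat z',P[v-2:v+3,u-2:u+3,2].round(1))
```

```text
mouth [527.14214054  17.31350816  56.        ]
20 [ -1.1  -0.6 -36. ]
24 [ -0.7  -0.3 -32. ]
28 [ -0.2  -0.1 -28. ]
32 [  0.3   0.1 -24. ]
36 [  0.8   0.4 -20. ]
40 [  1.3   0.6 -16. ]
mouth diam 26.955048913592968
depth seat z [[24.8 26.  25.6 26.1 25.3]
 [25.  25.4 26.  24.4 26. ]
 [24.7 25.6 24.5 24.4 25.6]
 [25.5 25.3 25.4 26.2 26.6]
 [25.5 25.6 25.7 25.  26.3]]
```

Call:
{"api": "drive_tool", "payload": {"increments": [{"dx": 0.016, "dy": -0.031, "dz": 0, "roll": -2, "grip": 100}, {"dx": 0.016, "dy": -0.031, "dz": 0, "roll": -2, "grip": 100}, {"dx": 0.016, "dy": -0.031, "dz": 0, "roll": -2, "grip": 100}, {"dx": 0.016, "dy": -0.031, "dz": 0, "roll": -2, "grip": 100}, {"dx": 0.016, "dy": -0.031, "dz": 0, "roll": -1, "grip": 100}, {"dx": 0, "dy": 0, "dz": 0, "roll": 0, "grip": 100}, {"dx": 0, "dy": 0, "dz": 0, "roll": 0, "grip": 100}, {"dx": 0, "dy": 0, "dz": 0, "roll": 0, "grip": 100}]}}

```text
time: 4.35
tcp_pos: [481.7, 172.9, 329.5]
orientation: [[0.816, 0.578, -0.0], [0.578, -0.816, -0.001], [-0.001, 0.001, -1.0]]
contact_force: [0.7, 0.1, 0.0]
gripper_width: 86.6
```

Run:
```python
from h import *
c=snap('wrist','wrist5');s=c['state'];print(np.round(s['tcp_pos'],1),np.round(s['orientation'],3).tolist(),s['time'],np.round(s['qd'],3))
K=c['camera_matrix'];R,o=cam2world(c);p=np.array(K)@(R.T@(np.array([521,195,110])-o));u,v=(p[:2]/p[2]).astype(int);print(u,v)
y0=max(0,v-75);im=c['image'][y0:v+75,u-100:u+100];cv2.imwrite('pics/w5.png',cv2.resize(im,None,fx=4,fy=4,interpolation=2));print(y0,u-100)
```

```text
[481.7 172.9 329.5] [[0.816, 0.578, -0.0], [0.578, -0.816, -0.001], [-0.001, 0.001, -1.0]] 4.35 [-0.001  0.    -0.004 -0.003 -0.002  0.001 -0.001]
288 171
96 188
```

View pics/w5.png

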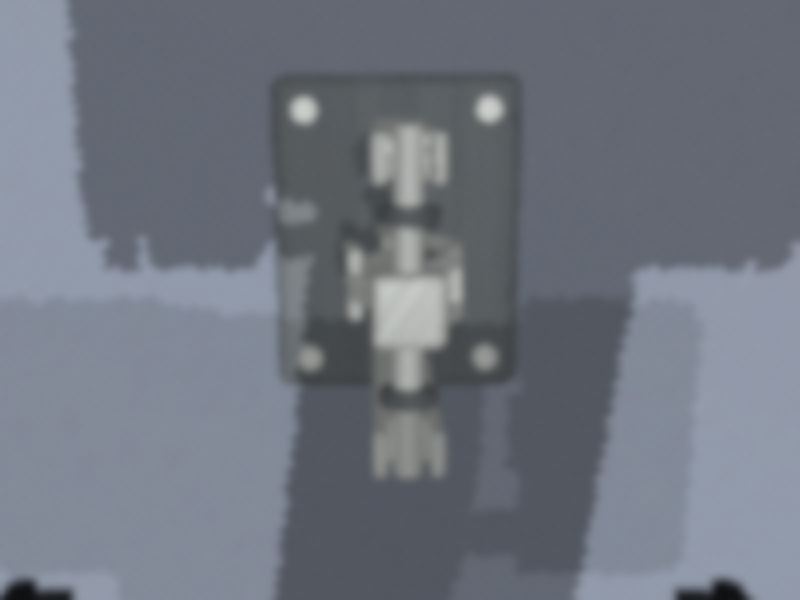

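Run:
```python
from h import *
c=pickle.load(open('wrist5.pkl','rb'))
q=lambda u,v:(188+(u+.5)/4-.5,96+(v+.5)/4-.5)
t=onz(c,*q(409,312),117.5);print('tail',t)
a=onz(c,*q(408,127),112);b=onz(c,*q(408,478),112);d=a-b
print('pin ends',a,b,(a+b)/2,np.linalg.norm(d),np.degrees(np.arctan2(d[1],d[0])))
A=[onz(c,*q(*p),10) for p in [(272,75),(522,75),(518,384),(280,384)]];print('foot',np.mean(A,0))
A=np.array(A)
for i,j in [(3,0),(2,1)]:
  d=A[j]-A[i];print(np.degrees(np.arctan2(d[1],d[0])))
s=c['state'];Ro=np.array(s['orientation']);print('tool yaw',np.degrees(np.arctan2(Ro[1,0],Ro[0,0])),'move in tool axes to tail',Ro.T@(t-s['tcp_pos']))
```

```text
tail [521.41527202 194.17863484 117.5       ]
pin ends [544.61458347 210.9232915  112.        ] [497.22493746 176.75115289 112.        ] [520.91976046 193.8372222  112.        ] 58.425282247154 35.794947693005085
foot [521.76532444 194.08669525  10.        ]
35.5075935014412
36.561243146802035
tool yaw 35.301130071817795 move in tool axes to tail [ 44.8017033    5.46898481 211.97861896]
```

Call:
{"api": "drive_tool", "payload": {"increments": [{"dx": 0.015, "dy": 0.0018, "dz": 0, "roll": -0.4, "grip": 100}, {"dx": 0.015, "dy": 0.0018, "dz": 0, "roll": 0, "grip": 100}, {"dx": 0.0145, "dy": 0.0017, "dz": 0, "roll": 0, "grip": 100}, {"dx": 0, "dy": 0, "dz": 0.0215, "roll": 0, "grip": 100}, {"dx": 0, "dy": 0, "dz": 0.0215, "roll": 0, "grip": 100}, {"dx": 0, "dy": 0, "dz": 0.0215, "roll": 0, "grip": 100}, {"dx": 0, "dy": 0, "dz": 0.0215, "roll": 0, "grip": 100}, {"dx": 0, "dy": 0, "dz": 0, "roll": 0, "grip": 60}]}}

```text
time: 5.4
tcp_pos: [520.2, 196.0, 242.0]
orientation: [[0.81, 0.586, -0.004], [0.586, -0.81, -0.001], [-0.004, -0.002, -1.0]]
contact_force: [0.2, 0.2, -0.3]
gripper_width: 82.8
```

Run:
```python
from h import *
s=env.get_state();print(np.round(s['tcp_pos'],1),np.round(s['orientation'],3).tolist(),np.round(s['contact_force'],2),s['gripper_width'])
c=snap('side','side1');cv2.imwrite('pics/sd1.png',cv2.resize(c['image'][170:320,190:390],None,fx=4,fy=4,interpolation=2))
c=snap('wrist','wrist6')
```

```text
[520.2 196.  242. ] [[0.81, 0.586, -0.004], [0.586, -0.81, -0.001], [-0.004, -0.002, -1.0]] [ 0.17  0.19 -0.26] 82.82657851066502
```

View pics/sd1.png

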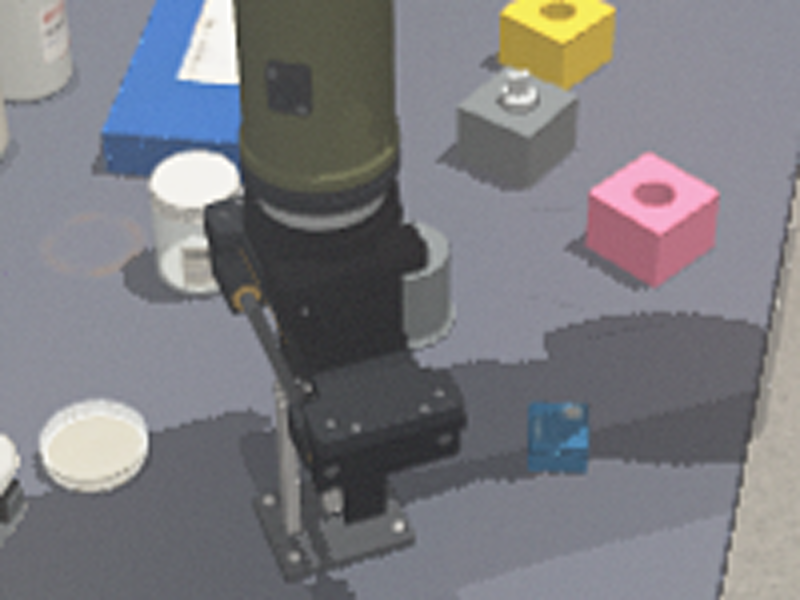

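View pics/wrist6.png

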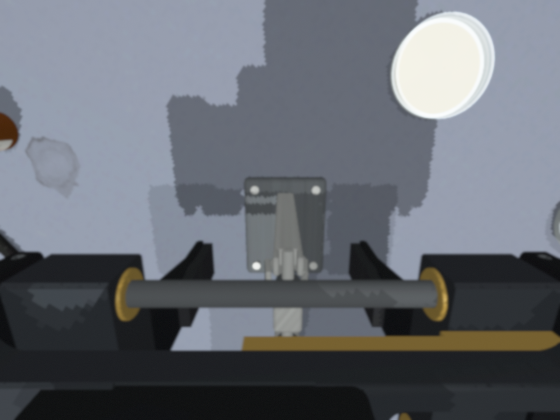

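Call:
{"api": "drive_tool", "payload": {"increments": [{"dx": 0, "dy": 0, "dz": 0, "roll": 0, "grip": 45}, {"dx": 0, "dy": 0, "dz": 0, "roll": 0, "grip": 45}, {"dx": 0, "dy": 0, "dz": 0, "roll": 0, "grip": 45}, {"dx": 0, "dy": 0, "dz": 0, "roll": 0, "grip": 45}, {"dx": 0, "dy": 0, "dz": 0, "roll": 0, "grip": 45}, {"dx": 0, "dy": 0, "dz": 0, "roll": 0, "grip": 45}, {"dx": 0, "dy": 0, "dz": 0, "roll": 0, "grip": 45}, {"dx": 0, "dy": 0, "dz": 0, "roll": 0, "grip": 45}]}}

```text
time: 6.5
tcp_pos: [520.5, 196.2, 243.7]
orientation: [[0.81, 0.586, -0.0], [0.586, -0.81, -0.0], [-0.0, 0.0, -1.0]]
contact_force: [-0.4, -0.2, -0.2]
gripper_width: 38.7
```

Call:
{"api": "drive_tool", "payload": {"increments": [{"dx": -0.0006, "dy": 0.0022, "dz": 0, "roll": 0, "grip": 45}, {"dx": 0, "dy": 0, "dz": 0, "roll": 0, "grip": 45}, {"dx": 0, "dy": 0, "dz": 0, "roll": 0, "grip": 35}, {"dx": 0, "dy": 0, "dz": 0, "roll": 0, "grip": 30}, {"dx": 0, "dy": 0, "dz": 0, "roll": 0, "grip": 30}, {"dx": 0, "dy": 0, "dz": 0, "roll": 0, "grip": 30}, {"dx": 0, "dy": 0, "dz": 0, "roll": 0, "grip": 30}, {"dx": 0, "dy": 0, "dz": 0, "roll": 0, "grip": 30}], "newtons": 20}}

```text
time: 7.5
tcp_pos: [521.4, 194.1, 243.7]
orientation: [[0.81, 0.586, 0.0], [0.586, -0.81, -0.0], [-0.0, 0.0, -1.0]]
contact_force: [0.7, 0.4, 0.3]
gripper_width: 26.3
```

Run:
```python
from h import *
c=snap('wrist','wrist7');s=c['state'];print(np.round(s['tcp_pos'],1),np.round(s['contact_force'],2),s['gripper_width'])
cv2.imwrite('pics/w7.png',cv2.resize(c['image'][150:350,180:380],None,fx=3,fy=3,interpolation=2))
```

```text
[521.4 194.1 243.7] [0.69 0.4  0.35] 26.258162163309315
```

View pics/w7.png

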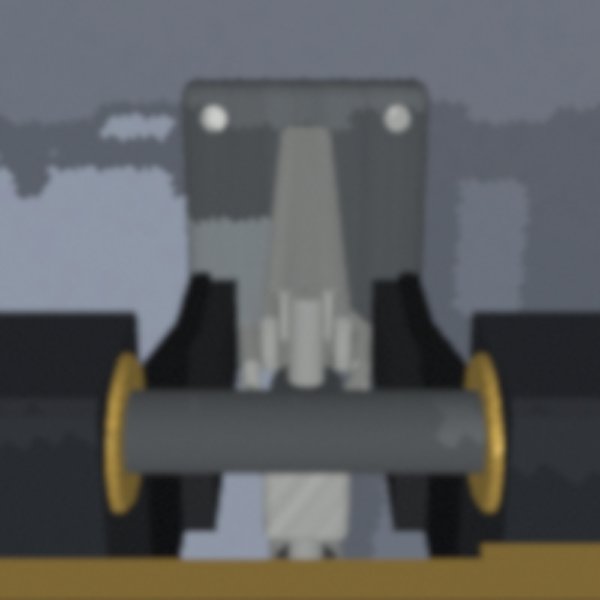

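The forceps sit centred between the fingers (tail centre about column 305 of the crop, finger edges at 237 and 372). I'll grip now.

Call:
{"api": "drive_tool", "payload": {"increments": [{"dx": 0, "dy": 0, "dz": 0, "roll": 0, "grip": 22}, {"dx": 0, "dy": 0, "dz": 0, "roll": 0, "grip": 10}, {"dx": 0, "dy": 0, "dz": 0, "roll": 0, "grip": 0}, {"dx": 0, "dy": 0, "dz": 0, "roll": 0, "grip": 0}, {"dx": 0, "dy": 0, "dz": 0, "roll": 0, "grip": 0}, {"dx": 0, "dy": 0, "dz": 0, "roll": 0, "grip": 0}, {"dx": 0, "dy": 0, "dz": 0, "roll": 0, "grip": 0}, {"dx": 0, "dy": 0, "dz": 0, "roll": 0, "grip": 0}], "newtons": 20}}

```text
time: 8.55
tcp_pos: [521.3, 194.1, 243.7]
orientation: [[0.81, 0.586, 0.0], [0.586, -0.81, -0.0], [-0.0, 0.0, -1.0]]
contact_force: [-0.6, -0.6, -0.7]
gripper_width: 17.4
```

Call:
{"api": "drive_tool", "payload": {"increments": [{"dx": 0, "dy": 0, "dz": -0.006, "roll": 0, "grip": 0}, {"dx": 0, "dy": 0, "dz": -0.008, "roll": 0, "grip": 0}, {"dx": 0, "dy": 0, "dz": -0.01, "roll": 0, "grip": 0}, {"dx": 0, "dy": 0, "dz": -0.015, "roll": 0, "grip": 0}, {"dx": 0, "dy": 0, "dz": -0.02, "roll": 0, "grip": 0}, {"dx": 0, "dy": 0, "dz": -0.02, "roll": 0, "grip": 0}, {"dx": 0, "dy": 0, "dz": -0.015, "roll": 0, "grip": 0}, {"dx": 0, "dy": 0, "dz": 0, "roll": 0, "grip": 0}]}}

```text
time: 9.55
tcp_pos: [521.8, 194.3, 339.4]
orientation: [[0.811, 0.586, 0.003], [0.586, -0.811, 0.0], [0.003, 0.001, -1.0]]
contact_force: [-0.5, 0.4, -0.9]
gripper_width: 17.2
```

Run:
```python
from h import *
s=env.get_state();print(np.round(s['contact_force'],2),np.round(s['joint_pos'],2))
c=snap('side','side2');cv2.imwrite('pics/sd2.png',cv2.resize(c['image'][130:330,190:390],None,fx=3,fy=3,interpolation=2))
Ro=np.array(s['orientation']);p=np.array(s['tcp_pos'])
print('to capsule, tool axes',Ro.T@(np.array([495.7,-161.9,p[2]])-p), np.degrees(np.arctan2(Ro[1,0],Ro[0,0])))
```

```text
[-0.47  0.43 -0.89] [ 0.24  0.23 -0.73  1.75  0.17  1.22 -1.48]
to capsule, tool axes [-2.29743555e+02  2.73487703e+02 -2.15491374e-01] 35.847517994315986
```

View pics/sd2.png

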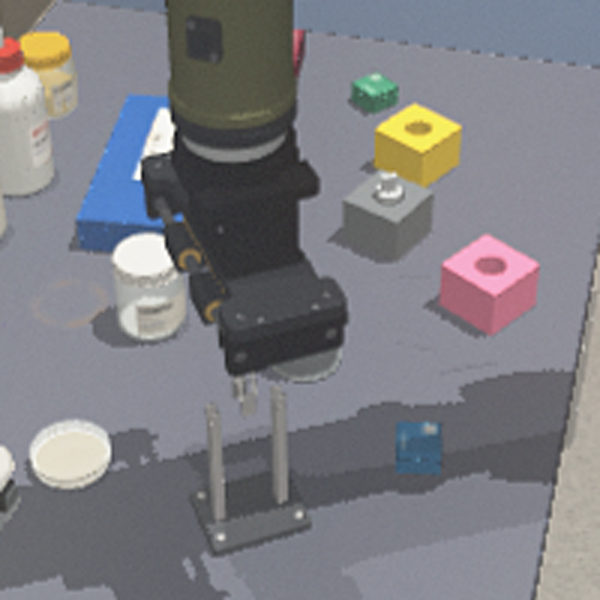

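Call:
{"api": "drive_tool", "payload": {"increments": [{"dx": -0.0287, "dy": 0.0342, "dz": 0, "roll": 0, "grip": 0}, {"dx": -0.0287, "dy": 0.0342, "dz": 0, "roll": 0, "grip": 0}, {"dx": -0.0287, "dy": 0.0342, "dz": 0, "roll": 0, "grip": 0}, {"dx": -0.0287, "dy": 0.0342, "dz": 0, "roll": 0, "grip": 0}, {"dx": -0.0287, "dy": 0.0342, "dz": 0, "roll": 0, "grip": 0}, {"dx": -0.0287, "dy": 0.0342, "dz": 0, "roll": 0, "grip": 0}, {"dx": -0.0287, "dy": 0.0342, "dz": 0, "roll": 0, "grip": 0}, {"dx": -0.0287, "dy": 0.0342, "dz": 0, "roll": 0, "grip": 0}]}}

```text
time: 10.6
tcp_pos: [494.9, -163.5, 336.8]
orientation: [[0.81, 0.586, -0.002], [0.586, -0.81, 0.0], [-0.001, -0.001, -1.0]]
contact_force: [0.8, 0.7, -0.9]
gripper_width: 17.7
```

Call:
{"api": "drive_tool", "payload": {"increments": [{"dx": 0, "dy": 0, "dz": 0, "roll": 5, "grip": 0}, {"dx": 0, "dy": 0, "dz": 0, "roll": 5, "grip": 0}, {"dx": 0, "dy": 0, "dz": 0, "roll": 5.5, "grip": 0}, {"dx": 0, "dy": 0, "dz": 0, "roll": 0, "grip": 0}, {"dx": 0, "dy": 0, "dz": 0, "roll": 0, "grip": 0}, {"dx": 0, "dy": 0, "dz": 0, "roll": 0, "grip": 0}, {"dx": 0, "dy": 0, "dz": 0, "roll": 0, "grip": 0}, {"dx": 0, "dy": 0, "dz": 0, "roll": 0, "grip": 0}]}}

```text
time: 11.6
tcp_pos: [495.5, -162.2, 337.8]
orientation: [[0.937, 0.348, 0.0], [0.348, -0.937, -0.0], [0.0, 0.0, -1.0]]
contact_force: [0.3, 0.4, -0.0]
gripper_width: 16.9
```

```bash
cat > rel.py <<'E'
from h import *
import sys
def rel(x,y):
    s=env.get_state();Ro=np.array(s['orientation']);p=np.array(s['tcp_pos'])
    print('t',s['time'],'tcp',p.round(1),'F',np.round(s['contact_force'],2),'w',round(float(s['gripper_width']),2),'yaw',np.degrees(np.arctan2(Ro[1,0],Ro[0,0])).round(2),'to go',(Ro.T@(np.array([x,y,p[2]])-p)).round(2))
E
python3 - <<'E'
from rel import *
rel(495.7,-161.9)
c=snap('wrist','wrist8');cv2.imwrite('pics/w8.png',cv2.resize(c['image'][150:350,180:380],None,fx=3,fy=3,interpolation=2))
E
```

```text
t 11.6 tcp [ 495.5 -162.2  337.8] F [ 0.25  0.37 -0.03] w 16.9 yaw 20.37 to go [ 0.24 -0.19 -0.  ]
```

View pics/w8.png

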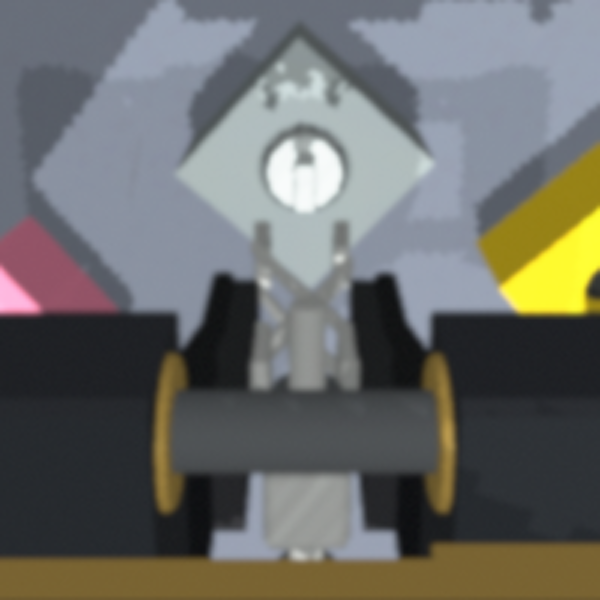

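Run:
```python
from h import *
c=pickle.load(open('wrist8.pkl','rb'))
q=lambda u,v:(180+(u+.5)/3-.5,150+(v+.5)/3-.5)
for z in (110,128):
  print(z,onz(c,*q(262,222),z),onz(c,*q(341,222),z),(onz(c,*q(262,222),z)+onz(c,*q(341,222),z))/2)
```

```text
110 [ 496.63753348 -150.57242356  110.        ] [ 503.35403506 -168.62047965  110.        ] [ 499.99578427 -159.59645161  110.        ]
128 [ 502.88453332 -149.20698258  128.        ] [ 509.02180986 -165.69859058  128.        ] [ 505.95317159 -157.45278658  128.        ]
```

Call:
{"api": "drive_tool", "payload": {"increments": [{"dx": 0, "dy": 0, "dz": 0.01, "roll": 0, "grip": 0}, {"dx": 0, "dy": 0, "dz": 0.01, "roll": 0, "grip": 0}, {"dx": 0, "dy": 0, "dz": 0.01, "roll": 0, "grip": 0}, {"dx": 0, "dy": 0, "dz": 0.005, "roll": 0, "grip": 0}, {"dx": 0, "dy": 0, "dz": 0, "roll": 0, "grip": 0}, {"dx": 0, "dy": 0, "dz": 0, "roll": 0, "grip": 0}, {"dx": 0, "dy": 0, "dz": 0, "roll": 0, "grip": 0}, {"dx": 0, "dy": 0, "dz": 0, "roll": 0, "grip": 0}]}}

```text
time: 12.65
tcp_pos: [495.6, -162.2, 303.1]
orientation: [[0.938, 0.348, 0.0], [0.348, -0.938, -0.0], [0.0, 0.0, -1.0]]
contact_force: [0.3, 0.1, -0.6]
gripper_width: 16.9
```

Run:
```python
from rel import *
rel(495.7,-161.9)
c=snap('wrist','wrist9');cv2.imwrite('pics/w9.png',cv2.resize(c['image'][150:350,180:380],None,fx=3,fy=3,interpolation=2))
F=[]
for i in range(4): viewer.capture('side');F.append(env.get_state()['contact_force'][2])
print(F)
c=snap('side','side3');cv2.imwrite('pics/sd3.png',cv2.resize(c['image'][130:260,250:400],None,fx=4,fy=4,interpolation=2))
```

```text
t 12.65 tcp [ 495.6 -162.2  303.1] F [ 0.31  0.09 -0.63] w 16.88 yaw 20.36 to go [ 0.16 -0.24 -0.  ]
[np.float64(-0.11037599440445284), np.float64(-0.8809891594725479), np.float64(0.006101319327674826), np.float64(-0.31524201301746146)]
```

View pics/w9.png

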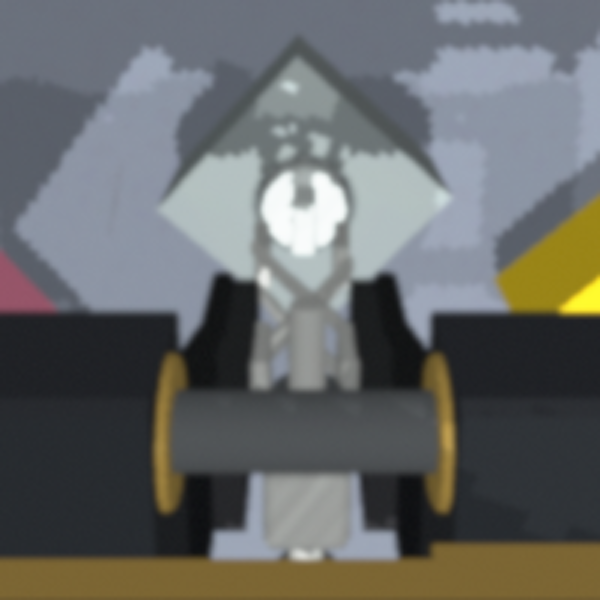

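View pics/sd3.png

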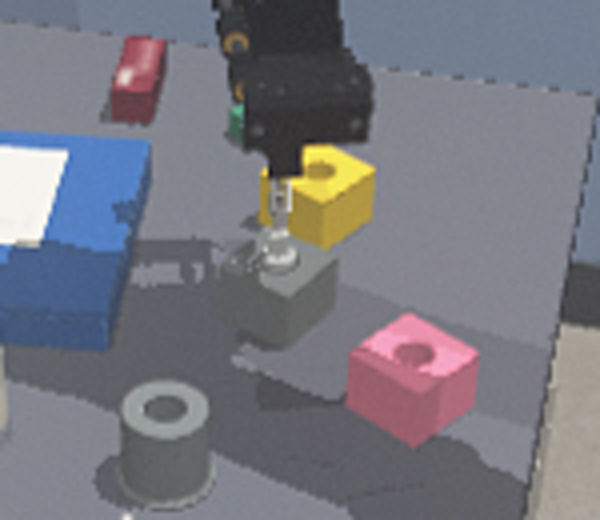

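Aligned: jaws at columns 261 and 341, tab at 303. Descending, then feeling for contact.

Call:
{"api": "drive_tool", "payload": {"increments": [{"dx": 0, "dy": 0, "dz": 0.005, "roll": 0, "grip": 0}, {"dx": 0, "dy": 0, "dz": 0.005, "roll": 0, "grip": 0}, {"dx": 0, "dy": 0, "dz": 0.005, "roll": 0, "grip": 0}, {"dx": 0, "dy": 0, "dz": 0.004, "roll": 0, "grip": 0}, {"dx": 0, "dy": 0, "dz": 0.002, "roll": 0, "grip": 0}, {"dx": 0, "dy": 0, "dz": 0, "roll": 0, "grip": 0}, {"dx": 0, "dy": 0, "dz": 0, "roll": 0, "grip": 0}, {"dx": 0, "dy": 0, "dz": 0, "roll": 0, "grip": 0}]}}

```text
time: 13.95
tcp_pos: [495.6, -162.2, 281.9]
orientation: [[0.938, 0.348, 0.0], [0.348, -0.938, -0.0], [0.0, 0.0, -1.0]]
contact_force: [0.6, 0.4, -0.3]
gripper_width: 17.8
```

```bash
cat >> rel.py <<'E'
def fz(n=5):
    F=[env.get_state()['contact_force']]
    for i in range(n-1): viewer.capture('side');F.append(env.get_state()['contact_force'])
    F=np.array(F);print('F',F.mean(0).round(2),'sd',F.std(0).round(2))
E
python3 - <<'E'
from rel import *
rel(495.7,-161.9);fz()
c=snap('wrist','wrist10');cv2.imwrite('pics/w10.png',cv2.resize(c['image'][150:350,180:380],None,fx=3,fy=3,interpolation=2))
E
```

```text
t 13.95 tcp [ 495.6 -162.2  281.9] F [ 0.64  0.4  -0.25] w 17.75 yaw 20.36 to go [ 0.18 -0.21 -0.  ]
F [ 0.16 -0.04 -0.56] sd [0.51 0.3  0.43]
```

View pics/w10.png

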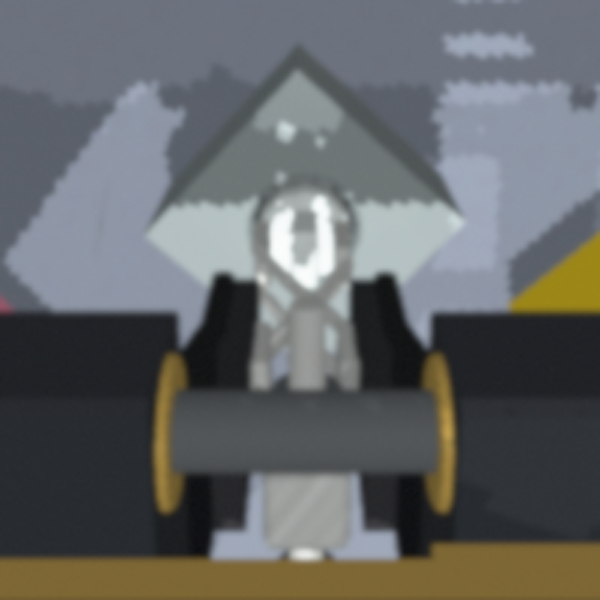

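Call:
{"api": "drive_tool", "payload": {"increments": [{"dx": 0, "dy": 0, "dz": 0.001, "roll": 0, "grip": 0}, {"dx": 0, "dy": 0, "dz": 0.001, "roll": 0, "grip": 0}, {"dx": 0, "dy": 0, "dz": 0.001, "roll": 0, "grip": 0}, {"dx": 0, "dy": 0, "dz": 0, "roll": 0, "grip": 0}, {"dx": 0, "dy": 0, "dz": 0, "roll": 0, "grip": 0}, {"dx": 0, "dy": 0, "dz": 0, "roll": 0, "grip": 0}, {"dx": 0, "dy": 0, "dz": 0, "roll": 0, "grip": 0}, {"dx": 0, "dy": 0, "dz": 0, "roll": 0, "grip": 0}]}}

```text
time: 15.2
tcp_pos: [495.5, -162.2, 278.8]
orientation: [[0.938, 0.348, -0.0], [0.348, -0.938, -0.0], [-0.0, 0.0, -1.0]]
contact_force: [-0.7, 0.2, -0.5]
gripper_width: 17.7
```

Run:
```python
from rel import *
rel(495.7,-161.9);fz()
```

```text
t 15.2 tcp [ 495.5 -162.2  278.8] F [-0.68  0.17 -0.52] w 17.71 yaw 20.36 to go [ 0.24 -0.19 -0.  ]
F [-0.04  0.08 -0.37] sd [0.45 0.32 0.39]
```

Call:
{"api": "drive_tool", "payload": {"increments": [{"dx": 0, "dy": 0, "dz": 0.0008, "roll": 0, "grip": 0}, {"dx": 0, "dy": 0, "dz": 0.0007, "roll": 0, "grip": 0}, {"dx": 0, "dy": 0, "dz": 0, "roll": 0, "grip": 0}, {"dx": 0, "dy": 0, "dz": 0, "roll": 0, "grip": 0}, {"dx": 0, "dy": 0, "dz": 0, "roll": 0, "grip": 0}, {"dx": 0, "dy": 0, "dz": 0, "roll": 0, "grip": 0}, {"dx": 0, "dy": 0, "dz": 0, "roll": 0, "grip": 0}, {"dx": 0, "dy": 0, "dz": 0, "roll": 0, "grip": 0}]}}

```text
time: 16.4
tcp_pos: [495.5, -162.2, 277.3]
orientation: [[0.938, 0.348, 0.0], [0.348, -0.938, -0.0], [-0.0, 0.0, -1.0]]
contact_force: [0.2, 0.4, -0.4]
gripper_width: 17.4
```

Run:
```python
from rel import *
rel(495.7,-161.9);fz()
```

```text
t 16.4 tcp [ 495.5 -162.2  277.3] F [ 0.21  0.42 -0.39] w 17.4 yaw 20.36 to go [ 0.23 -0.18 -0.  ]
F [-0.3   0.43 -0.31] sd [0.41 0.22 0.3 ]
```

Call:
{"api": "drive_tool", "payload": {"increments": [{"dx": 0, "dy": 0, "dz": 0.0008, "roll": 0, "grip": 0}, {"dx": 0, "dy": 0, "dz": 0.0007, "roll": 0, "grip": 0}, {"dx": 0, "dy": 0, "dz": 0, "roll": 0, "grip": 0}, {"dx": 0, "dy": 0, "dz": 0, "roll": 0, "grip": 0}, {"dx": 0, "dy": 0, "dz": 0, "roll": 0, "grip": 0}, {"dx": 0, "dy": 0, "dz": 0, "roll": 0, "grip": 0}, {"dx": 0, "dy": 0, "dz": 0, "roll": 0, "grip": 0}, {"dx": 0, "dy": 0, "dz": 0, "roll": 0, "grip": 0}]}}

```text
time: 17.6
tcp_pos: [495.6, -162.1, 275.8]
orientation: [[0.938, 0.348, 0.0], [0.348, -0.938, -0.0], [0.0, 0.0, -1.0]]
contact_force: [0.2, 0.4, 1.6]
gripper_width: 17.1
```

Run:
```python
from rel import *
rel(495.7,-161.9);fz()
```

```text
t 17.6 tcp [ 495.6 -162.1  275.8] F [0.21 0.4  1.58] w 17.1 yaw 20.36 to go [ 0.19 -0.19 -0.  ]
F [0.04 0.44 2.42] sd [0.43 0.14 0.46]
```

Call:
{"api": "drive_tool", "payload": {"increments": [{"dx": 0, "dy": 0, "dz": 0.0004, "roll": 0, "grip": 0}, {"dx": 0, "dy": 0, "dz": 0, "roll": 0, "grip": 0}, {"dx": 0, "dy": 0, "dz": 0, "roll": 0, "grip": 0}, {"dx": 0, "dy": 0, "dz": 0, "roll": 0, "grip": 0}, {"dx": 0, "dy": 0, "dz": 0, "roll": 0, "grip": 0}, {"dx": 0, "dy": 0, "dz": 0, "roll": 0, "grip": 0}, {"dx": 0, "dy": 0, "dz": 0, "roll": 0, "grip": 0}, {"dx": 0, "dy": 0, "dz": 0, "roll": 0, "grip": 0}]}}

```text
time: 18.8
tcp_pos: [495.6, -162.2, 275.4]
orientation: [[0.938, 0.348, 0.0], [0.348, -0.938, -0.0], [0.0, 0.0, -1.0]]
contact_force: [-0.3, -0.3, 4.2]
gripper_width: 17.6
```

Run:
```python
from rel import *
rel(495.7,-161.9);fz()
```

```text
t 18.8 tcp [ 495.6 -162.2  275.4] F [-0.25 -0.33  4.25] w 17.59 yaw 20.36 to go [ 0.22 -0.21 -0.  ]
F [0.06 0.16 3.88] sd [0.44 0.42 0.73]
```

Call:
{"api": "drive_tool", "payload": {"increments": [{"dx": 0, "dy": 0, "dz": 0, "roll": 0, "grip": 0}, {"dx": 0, "dy": 0, "dz": 0, "roll": 0, "grip": 0}, {"dx": 0, "dy": 0, "dz": 0, "roll": 0, "grip": 0}, {"dx": 0, "dy": 0, "dz": 0, "roll": 0, "grip": 0}, {"dx": 0, "dy": 0, "dz": 0, "roll": 0, "grip": 0}, {"dx": 0, "dy": 0, "dz": 0, "roll": 0, "grip": 0}, {"dx": 0, "dy": 0, "dz": 0, "roll": 0, "grip": 0}, {"dx": 0, "dy": 0, "dz": 0, "roll": 0, "grip": 0}], "newtons": 6}}

```text
time: 20.0
tcp_pos: [495.6, -162.2, 275.4]
orientation: [[0.938, 0.348, 0.0], [0.348, -0.938, -0.0], [-0.0, 0.0, -1.0]]
contact_force: [0.2, -1.5, 4.5]
gripper_width: 18.4
```

Run:
```python
from rel import *
rel(495.7,-161.9);fz()
```

```text
t 20.0 tcp [ 495.6 -162.2  275.4] F [ 0.15 -1.51  4.51] w 18.38 yaw 20.36 to go [ 0.22 -0.19 -0.  ]
F [ 0.22 -1.07  4.26] sd [0.28 0.3  0.39]
```

Call:
{"api": "drive_tool", "payload": {"increments": [{"dx": 0, "dy": 0, "dz": 0, "roll": 0, "grip": 0}, {"dx": 0, "dy": 0, "dz": 0, "roll": 0, "grip": 0}, {"dx": 0, "dy": 0, "dz": 0, "roll": 0, "grip": 0}, {"dx": 0, "dy": 0, "dz": 0, "roll": 0, "grip": 0}, {"dx": 0, "dy": 0, "dz": 0, "roll": 0, "grip": 0}, {"dx": 0, "dy": 0, "dz": 0, "roll": 0, "grip": 0}, {"dx": 0, "dy": 0, "dz": 0, "roll": 0, "grip": 0}, {"dx": 0, "dy": 0, "dz": 0, "roll": 0, "grip": 0}], "newtons": 4}}

```text
time: 21.2
tcp_pos: [495.5, -161.9, 275.3]
orientation: [[0.937, 0.348, -0.0], [0.348, -0.937, 0.0], [-0.0, -0.0, -1.0]]
contact_force: [-0.3, 0.1, 4.2]
gripper_width: 19.1
```

Run:
```python
from rel import *
rel(495.7,-161.9)
W=[]
for i in range(5): viewer.capture('side');W.append(env.get_state()['gripper_width'])
print(np.mean(W),np.std(W));fz(1)
c=snap('wrist','wrist11');cv2.imwrite('pics/w11.png',cv2.resize(c['image'][190:300,220:340],None,fx=6,fy=6,interpolation=2)[:600])
```

```text
t 21.2 tcp [ 495.5 -161.9  275.3] F [-0.29  0.08  4.22] w 19.1 yaw 20.37 to go [ 0.19  0.07 -0.  ]
18.876471746815835 0.1850691785726871
F [ 0.29 -0.13  5.42] sd [0. 0. 0.]
```

View pics/w11.png

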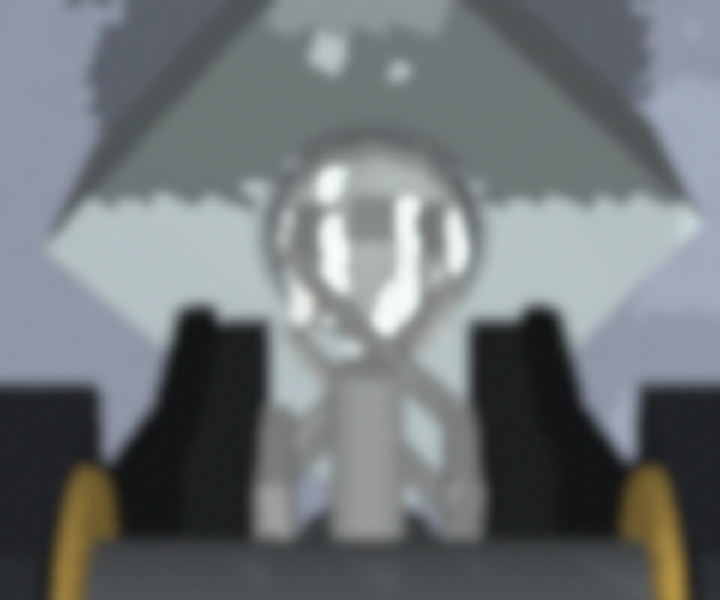

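The jaws are still partly open (305 and 440 either side of the tab at 375): the fingers don't back-drive freely. I'll relieve the press so nothing springs up, then open the fingers slightly to let the jaws clamp.

Call:
{"api": "drive_tool", "payload": {"increments": [{"dx": 0, "dy": 0, "dz": -0.0005, "roll": 0, "grip": 0}, {"dx": 0, "dy": 0, "dz": -0.0003, "roll": 0, "grip": 0}, {"dx": 0, "dy": 0, "dz": 0, "roll": 0, "grip": 0}, {"dx": 0, "dy": 0, "dz": 0, "roll": 0, "grip": 0}, {"dx": 0, "dy": 0, "dz": 0, "roll": 0, "grip": 0}, {"dx": 0, "dy": 0, "dz": 0, "roll": 0, "grip": 0}, {"dx": 0, "dy": 0, "dz": 0, "roll": 0, "grip": 0}, {"dx": 0, "dy": 0, "dz": 0, "roll": 0, "grip": 0}], "newtons": 4}}

```text
time: 22.5
tcp_pos: [495.5, -162.2, 276.1]
orientation: [[0.938, 0.348, -0.0], [0.348, -0.938, -0.0], [-0.0, 0.0, -1.0]]
contact_force: [0.2, -0.5, 3.3]
gripper_width: 20.6
```

Run:
```python
from rel import *
rel(495.7,-161.9);fz()
```

```text
t 22.5 tcp [ 495.5 -162.2  276.1] F [ 0.21 -0.55  3.34] w 20.6 yaw 20.36 to go [ 0.26 -0.18 -0.  ]
F [0.02 0.   3.48] sd [0.11 0.38 0.44]
```

Call:
{"api": "drive_tool", "payload": {"increments": [{"dx": 0, "dy": 0, "dz": 0, "roll": 0, "grip": 0}, {"dx": 0, "dy": 0, "dz": 0, "roll": 0, "grip": 0}, {"dx": 0, "dy": 0, "dz": 0, "roll": 0, "grip": 0}, {"dx": 0, "dy": 0, "dz": 0, "roll": 0, "grip": 0}, {"dx": 0, "dy": 0, "dz": 0, "roll": 0, "grip": 0}, {"dx": 0, "dy": 0, "dz": 0, "roll": 0, "grip": 0}, {"dx": 0, "dy": 0, "dz": 0, "roll": 0, "grip": 0}, {"dx": 0, "dy": 0, "dz": 0, "roll": 0, "grip": 0}], "newtons": 5}}

```text
time: 23.7
tcp_pos: [495.5, -162.2, 276.1]
orientation: [[0.938, 0.348, -0.0], [0.348, -0.938, -0.0], [-0.0, 0.0, -1.0]]
contact_force: [-0.2, -0.2, 3.1]
gripper_width: 20.7
```

Run:
```python
from rel import *
rel(495.7,-161.9);fz(4)
c=snap('wrist','wrist12');cv2.imwrite('pics/w12.png',cv2.resize(c['image'][190:300,220:340],None,fx=6,fy=6,interpolation=2)[:600])
```

```text
t 23.7 tcp [ 495.5 -162.2  276.1] F [-0.23 -0.18  3.07] w 20.75 yaw 20.35 to go [ 0.26 -0.21 -0.  ]
F [-0.2  -0.1   3.41] sd [0.36 0.43 0.26]
```

View pics/w12.png

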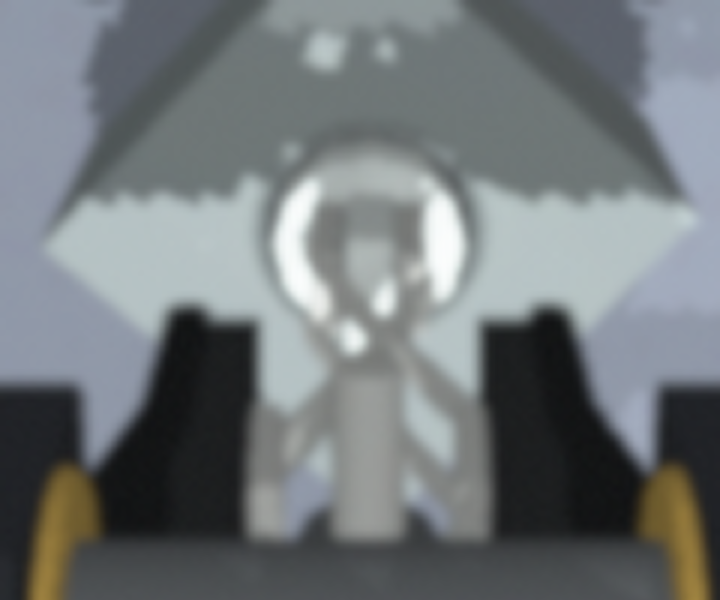

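The jaws have closed on the tab. Lifting gently at 6 N.

Call:
{"api": "drive_tool", "payload": {"increments": [{"dx": 0, "dy": 0, "dz": 0, "roll": 0, "grip": 0}, {"dx": 0, "dy": 0, "dz": -0.003, "roll": 0, "grip": 0}, {"dx": 0, "dy": 0, "dz": -0.006, "roll": 0, "grip": 0}, {"dx": 0, "dy": 0, "dz": -0.008, "roll": 0, "grip": 0}, {"dx": 0, "dy": 0, "dz": -0.008, "roll": 0, "grip": 0}, {"dx": 0, "dy": 0, "dz": -0.006, "roll": 0, "grip": 0}, {"dx": 0, "dy": 0, "dz": -0.003, "roll": 0, "grip": 0}, {"dx": 0, "dy": 0, "dz": 0, "roll": 0, "grip": 0}], "newtons": 6}}

```text
time: 24.9
tcp_pos: [495.6, -162.2, 310.4]
orientation: [[0.938, 0.348, 0.0], [0.348, -0.938, -0.0], [0.0, 0.0, -1.0]]
contact_force: [0.5, -0.4, -1.1]
gripper_width: 21.2
```

Run:
```python
from rel import *
rel(495.7,-161.9);fz(3)
c=snap('wrist','wrist13');cv2.imwrite('pics/w13.png',cv2.resize(c['image'][190:300,220:340],None,fx=6,fy=6,interpolation=2)[:600])
c=snap('side','side4');cv2.imwrite('pics/sd4.png',cv2.resize(c['image'][130:260,250:400],None,fx=4,fy=4,interpolation=2))
```

```text
t 24.9 tcp [ 495.6 -162.2  310.4] F [ 0.52 -0.39 -1.05] w 21.19 yaw 20.36 to go [ 0.21 -0.22 -0.  ]
F [ 0.59  0.28 -1.15] sd [0.19 0.52 0.12]
```

View pics/w13.png

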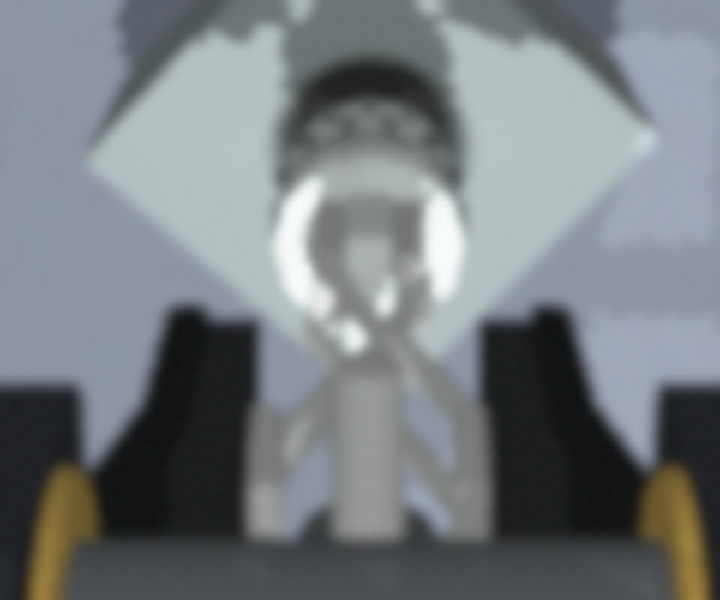

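View pics/sd4.png

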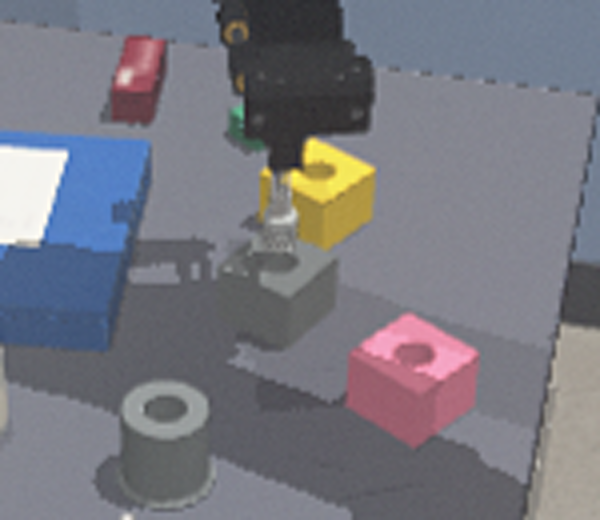

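The capsule hangs in the forceps, upright and straight. Raise more and carry over to the round pot.

Call:
{"api": "drive_tool", "payload": {"increments": [{"dx": 0, "dy": 0, "dz": -0.004, "roll": 0, "grip": 0}, {"dx": 0, "dy": 0, "dz": -0.006, "roll": 0, "grip": 0}, {"dx": 0, "dy": 0, "dz": -0.008, "roll": 0, "grip": 0}, {"dx": 0, "dy": 0, "dz": -0.008, "roll": 0, "grip": 0}, {"dx": 0, "dy": 0, "dz": -0.005, "roll": 0, "grip": 0}, {"dx": 0, "dy": 0, "dz": -0.002, "roll": 0, "grip": 0}, {"dx": 0, "dy": 0, "dz": 0, "roll": 0, "grip": 0}, {"dx": 0, "dy": 0, "dz": 0, "roll": 0, "grip": 0}]}}

```text
time: 26.1
tcp_pos: [495.4, -162.1, 342.9]
orientation: [[0.938, 0.348, -0.001], [0.348, -0.938, 0.0], [-0.0, -0.0, -1.0]]
contact_force: [-0.1, -0.4, -0.4]
gripper_width: 21.4
```

Run:
```python
from rel import *
rel(527.14,17.31)
```

```text
t 26.1 tcp [ 495.4 -162.1  342.9] F [-0.1  -0.37 -0.37] w 21.42 yaw 20.36 to go [ 9.2150e+01 -1.5717e+02  1.0000e-02]
```

Call:
{"api": "drive_tool", "payload": {"increments": [{"dx": 0.0055, "dy": -0.0094, "dz": 0, "roll": 0, "grip": 0}, {"dx": 0.011, "dy": -0.0188, "dz": 0, "roll": 0, "grip": 0}, {"dx": 0.0147, "dy": -0.0251, "dz": 0, "roll": 0, "grip": 0}, {"dx": 0.0147, "dy": -0.0251, "dz": 0, "roll": 0, "grip": 0}, {"dx": 0.0147, "dy": -0.0251, "dz": 0, "roll": 0, "grip": 0}, {"dx": 0.0147, "dy": -0.0251, "dz": 0, "roll": 0, "grip": 0}, {"dx": 0.011, "dy": -0.0188, "dz": 0, "roll": 0, "grip": 0}, {"dx": 0.0055, "dy": -0.0094, "dz": 0, "roll": 0, "grip": 0}]}}

```text
time: 27.1
tcp_pos: [527.0, 19.0, 343.1]
orientation: [[0.937, 0.35, -0.0], [0.35, -0.937, 0.001], [0.0, -0.001, -1.0]]
contact_force: [0.3, -1.2, -1.0]
gripper_width: 21.1
```

Call:
{"api": "drive_tool", "payload": {"increments": [{"dx": 0, "dy": 0, "dz": 0.003, "roll": 0, "grip": 0}, {"dx": 0, "dy": 0, "dz": 0.005, "roll": 0, "grip": 0}, {"dx": 0, "dy": 0, "dz": 0.006, "roll": 0, "grip": 0}, {"dx": 0, "dy": 0, "dz": 0.005, "roll": 0, "grip": 0}, {"dx": 0, "dy": 0, "dz": 0.001, "roll": 0, "grip": 0}, {"dx": 0, "dy": 0, "dz": 0, "roll": 0, "grip": 0}, {"dx": 0, "dy": 0, "dz": 0, "roll": 0, "grip": 0}, {"dx": 0, "dy": 0, "dz": 0, "roll": 0, "grip": 0}]}}

```text
time: 28.1
tcp_pos: [527.1, 16.8, 323.3]
orientation: [[0.938, 0.348, 0.0], [0.348, -0.938, -0.0], [0.0, 0.0, -1.0]]
contact_force: [0.6, -0.6, -1.7]
gripper_width: 20.8
```

Run:
```python
from rel import *
rel(527.14,17.31);fz(3)
c=snap('wrist','wrist14');cv2.imwrite('pics/w14.png',cv2.resize(c['image'][170:300,210:350],None,fx=5,fy=5,interpolation=2)[:600])
c=snap('side','side5');cv2.imwrite('pics/sd5.png',cv2.resize(c['image'][150:270,230:360],None,fx=5,fy=5,interpolation=2))
c=snap('scene','scene5');cv2.imwrite('pics/sc5.png',cv2.resize(c['image'][160:270,210:330],None,fx=5,fy=5,interpolation=2))
```

```text
t 28.1 tcp [527.1  16.8 323.3] F [ 0.6  -0.59 -1.73] w 20.85 yaw 20.36 to go [ 0.17 -0.43 -0.  ]
F [ 0.35 -0.68 -1.25] sd [0.19 0.1  0.5 ]
```

View pics/w14.png

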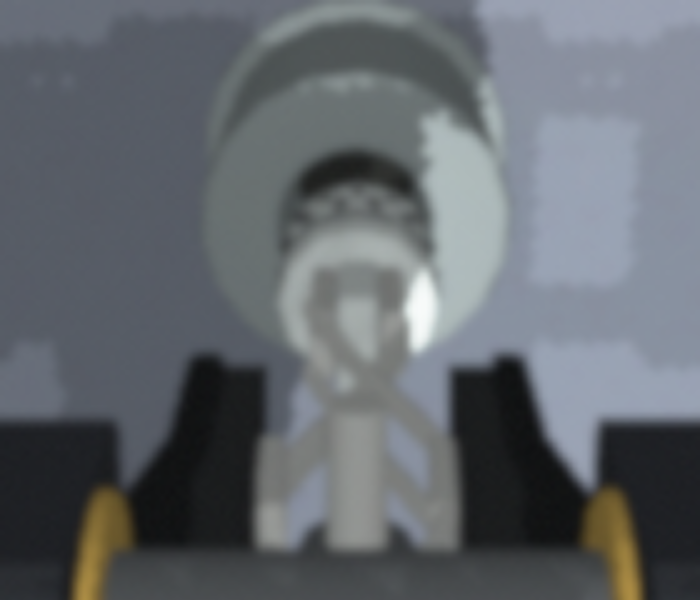

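View pics/sd5.png

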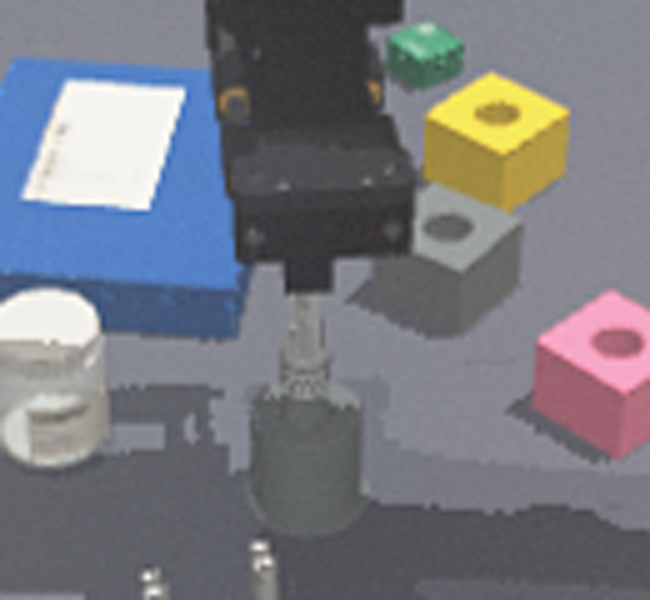

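View pics/sc5.png

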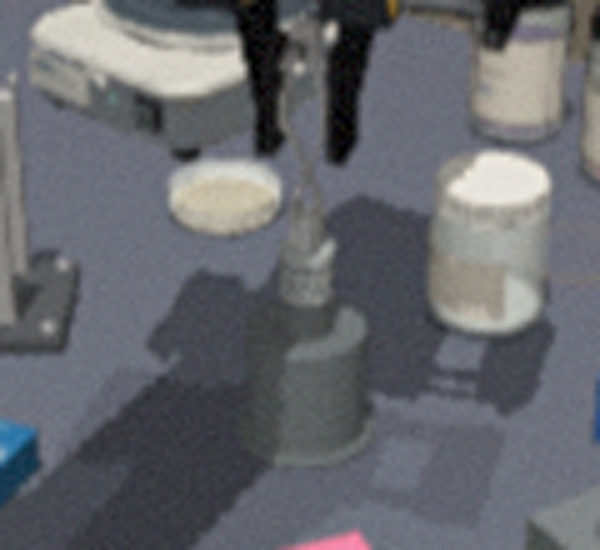

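Run:
```python
from h import *
c=pickle.load(open('wrist14.pkl','rb'))
q=lambda u,v:(210+(u+.5)/5-.5,170+(v+.5)/5-.5)
s=c['state'];Ro=np.array(s['orientation']);p=np.array(s['tcp_pos'])
def T(u,v,z): return (Ro.T@(onz(c,*q(u,v),z)-p))[:2].round(2)
print('pot L/R',T(204,215,56),T(506,215,56)); print('pot top',T(350,72,56))
print('cap L/R',T(278,300,96.6),T(439,300,96.6),'top',T(358,222,96.6))
```

```text
pot L/R [  1.23 -26.63] [ 1.26 25.32]
pot top [26.3  -1.49]
cap L/R [  0.84 -11.84] [ 0.86 11.73] top [12.82 -0.13]
```

Call:
{"api": "drive_tool", "payload": {"increments": [{"dx": -0.0004, "dy": -0.0005, "dz": 0.002, "roll": 0, "grip": 0}, {"dx": 0, "dy": 0, "dz": 0.003, "roll": 0, "grip": 0}, {"dx": 0, "dy": 0, "dz": 0.003, "roll": 0, "grip": 0}, {"dx": 0, "dy": 0, "dz": 0.003, "roll": 0, "grip": 0}, {"dx": 0, "dy": 0, "dz": 0.002, "roll": 0, "grip": 0}, {"dx": 0, "dy": 0, "dz": 0, "roll": 0, "grip": 0}, {"dx": 0, "dy": 0, "dz": 0, "roll": 0, "grip": 0}, {"dx": 0, "dy": 0, "dz": 0, "roll": 0, "grip": 0}]}}

```text
time: 29.35
tcp_pos: [526.6, 17.1, 310.3]
orientation: [[0.938, 0.348, 0.0], [0.348, -0.938, -0.0], [0.0, 0.0, -1.0]]
contact_force: [0.0, -0.8, -1.3]
gripper_width: 20.8
```

Run:
```python
from rel import *
rel(527.14,17.31);fz(3)
c=snap('wrist','wrist15');cv2.imwrite('pics/w15.png',cv2.resize(c['image'][190:300,220:340],None,fx=6,fy=6,interpolation=2)[:600])
c=snap('side','side6');cv2.imwrite('pics/sd6.png',cv2.resize(c['image'][190:265,250:340],None,fx=8,fy=8,interpolation=2))
```

```text
t 29.35 tcp [526.6  17.1 310.3] F [ 0.02 -0.79 -1.29] w 20.78 yaw 20.36 to go [0.61 0.03 0.  ]
F [ 0.14 -0.21 -1.8 ] sd [0.1  0.45 0.4 ]
```

View pics/w15.png

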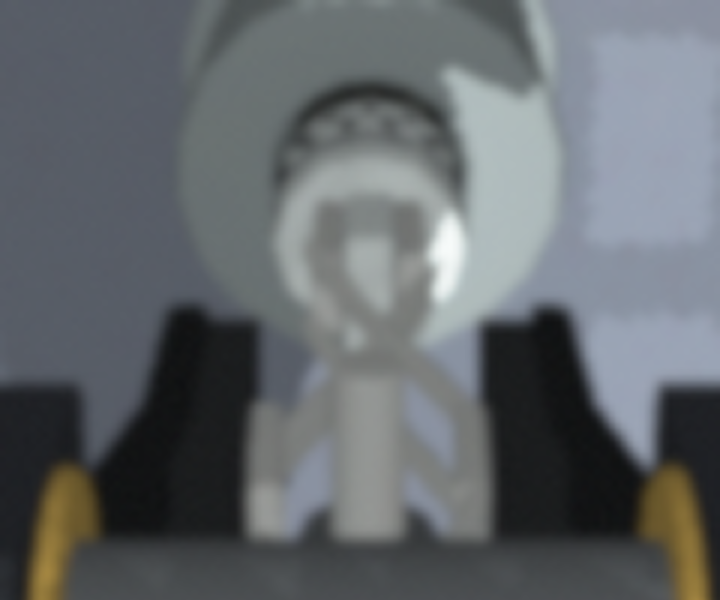

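View pics/sd6.png

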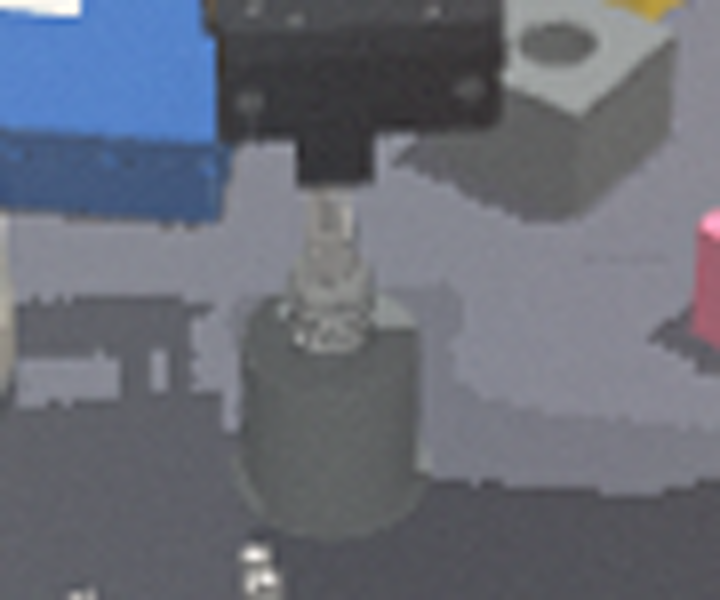

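Run:
```python
from h import *
c=pickle.load(open('wrist15.pkl','rb'))
q=lambda u,v:(220+(u+.5)/6-.5,190+(v+.5)/6-.5)
s=c['state'];Ro=np.array(s['orientation']);p=np.array(s['tcp_pos'])
def T(u,v,z): return (Ro.T@(onz(c,*q(u,v),z)-p))[:2].round(2)
print('pot L/R',T(180,170,56),T(562,170,56)); print('hole top',T(370,84,56),'bot outer',T(400,357,56))
print('cap L/R',T(273,240,83.6),T(466,240,83.6),'top',T(369,148,83.6))
```

```text
pot L/R [  0.73 -26.04] [ 0.77 26.12]
hole top [12.94 -0.1 ] bot outer [-26.98   4.15]
cap L/R [  0.88 -11.92] [ 0.9  11.62] top [12.65 -0.22]
```

Call:
{"api": "drive_tool", "payload": {"increments": [{"dx": -0.0003, "dy": 0, "dz": 0.001, "roll": 0, "grip": 0}, {"dx": 0, "dy": 0, "dz": 0.001, "roll": 0, "grip": 0}, {"dx": 0, "dy": 0, "dz": 0.001, "roll": 0, "grip": 0}, {"dx": 0, "dy": 0, "dz": 0.001, "roll": 0, "grip": 0}, {"dx": 0, "dy": 0, "dz": 0.001, "roll": 0, "grip": 0}, {"dx": 0, "dy": 0, "dz": 0.001, "roll": 0, "grip": 0}, {"dx": 0, "dy": 0, "dz": 0, "roll": 0, "grip": 0}, {"dx": 0, "dy": 0, "dz": 0, "roll": 0, "grip": 0}]}}

```text
time: 30.55
tcp_pos: [526.2, 17.0, 304.2]
orientation: [[0.938, 0.348, 0.0], [0.348, -0.938, -0.0], [0.0, 0.0, -1.0]]
contact_force: [0.8, 0.1, -0.9]
gripper_width: 20.9
```

Run:
```python
from rel import *
rel(527.14,17.31);fz(4)
c=snap('wrist','wrist16');cv2.imwrite('pics/w16.png',cv2.resize(c['image'][190:300,220:340],None,fx=6,fy=6,interpolation=2)[:600])
```

```text
t 30.55 tcp [526.2  17.  304.2] F [ 0.8   0.05 -0.89] w 20.94 yaw 20.36 to go [0.94 0.05 0.  ]
F [ 0.26  0.07 -1.  ] sd [0.48 0.22 0.48]
```

View pics/w16.png

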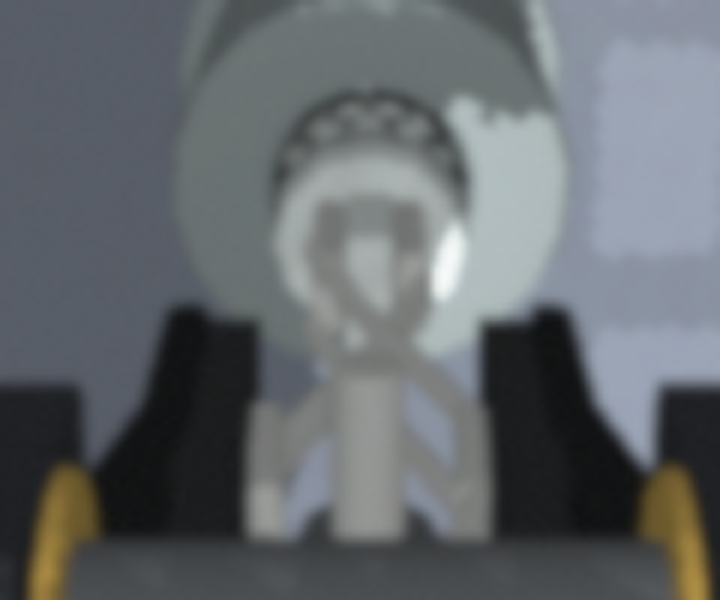

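No contact force as the capsule enters the mouth. Continuing down.

Call:
{"api": "drive_tool", "payload": {"increments": [{"dx": 0, "dy": 0, "dz": 0.0015, "roll": 0, "grip": 0}, {"dx": 0, "dy": 0, "dz": 0.0015, "roll": 0, "grip": 0}, {"dx": 0, "dy": 0, "dz": 0.0015, "roll": 0, "grip": 0}, {"dx": 0, "dy": 0, "dz": 0.0015, "roll": 0, "grip": 0}, {"dx": 0, "dy": 0, "dz": 0.0015, "roll": 0, "grip": 0}, {"dx": 0, "dy": 0, "dz": 0.0015, "roll": 0, "grip": 0}, {"dx": 0, "dy": 0, "dz": 0, "roll": 0, "grip": 0}, {"dx": 0, "dy": 0, "dz": 0, "roll": 0, "grip": 0}]}}

```text
time: 31.75
tcp_pos: [526.2, 17.0, 295.2]
orientation: [[0.938, 0.348, 0.0], [0.348, -0.938, -0.0], [-0.0, 0.0, -1.0]]
contact_force: [0.8, -0.6, -0.4]
gripper_width: 20.6
```

Run:
```python
from rel import *
rel(527.14,17.31);fz(4)
c=snap('wrist','wrist17');cv2.imwrite('pics/w17.png',cv2.resize(c['image'][190:300,220:340],None,fx=6,fy=6,interpolation=2)[:600])
c=snap('side','side7');cv2.imwrite('pics/sd7.png',cv2.resize(c['image'][190:265,250:340],None,fx=8,fy=8,interpolation=2))
```

```text
t 31.75 tcp [526.2  17.  295.2] F [ 0.79 -0.62 -0.38] w 20.59 yaw 20.36 to go [0.93 0.06 0.  ]
F [ 0.21  0.19 -0.62] sd [0.49 0.49 0.41]
```

View pics/w17.png

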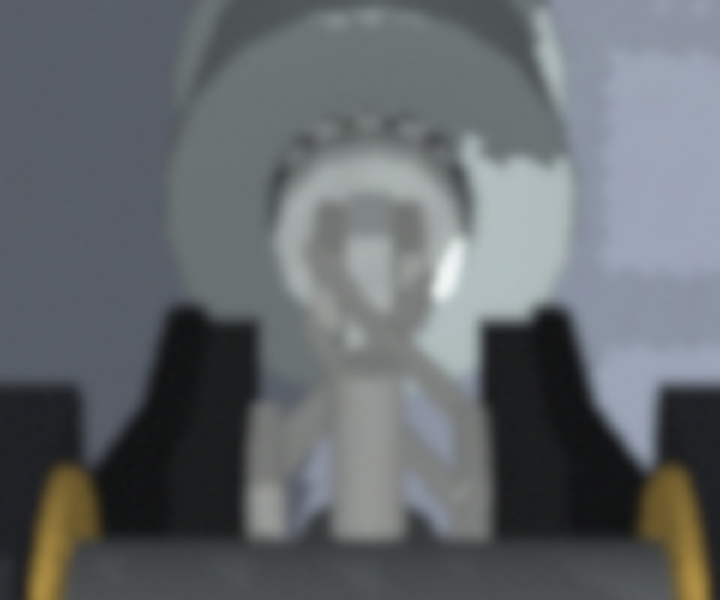

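View pics/sd7.png

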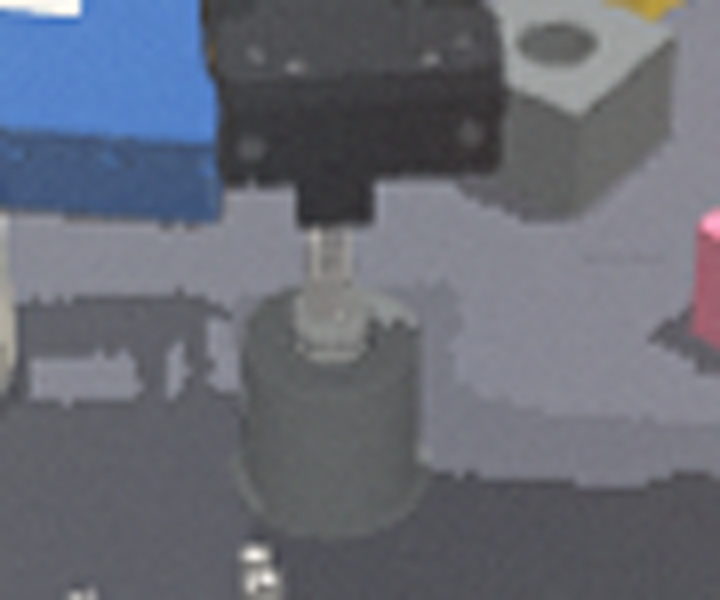

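Call:
{"api": "drive_tool", "payload": {"increments": [{"dx": 0, "dy": 0, "dz": 0.0015, "roll": 0, "grip": 0}, {"dx": 0, "dy": 0, "dz": 0.0015, "roll": 0, "grip": 0}, {"dx": 0, "dy": 0, "dz": 0.0015, "roll": 0, "grip": 0}, {"dx": 0, "dy": 0, "dz": 0.0015, "roll": 0, "grip": 0}, {"dx": 0, "dy": 0, "dz": 0.0015, "roll": 0, "grip": 0}, {"dx": 0, "dy": 0, "dz": 0, "roll": 0, "grip": 0}, {"dx": 0, "dy": 0, "dz": 0, "roll": 0, "grip": 0}, {"dx": 0, "dy": 0, "dz": 0, "roll": 0, "grip": 0}]}}

```text
time: 33.0
tcp_pos: [526.2, 17.1, 287.7]
orientation: [[0.938, 0.348, 0.0], [0.348, -0.938, -0.0], [0.0, 0.0, -1.0]]
contact_force: [-0.1, 0.8, -0.9]
gripper_width: 21.2
```

Run:
```python
from rel import *
rel(527.14,17.31);fz(4)
```

```text
t 33.0 tcp [526.2  17.1 287.7] F [-0.1   0.79 -0.92] w 21.24 yaw 20.36 to go [0.92 0.08 0.  ]
F [ 0.18  0.28 -0.57] sd [0.41 0.46 0.68]
```

Underside is near 35. Another 4 mm, with a check.

Call:
{"api": "drive_tool", "payload": {"increments": [{"dx": 0, "dy": 0, "dz": 0.001, "roll": 0, "grip": 0}, {"dx": 0, "dy": 0, "dz": 0.001, "roll": 0, "grip": 0}, {"dx": 0, "dy": 0, "dz": 0.001, "roll": 0, "grip": 0}, {"dx": 0, "dy": 0, "dz": 0.001, "roll": 0, "grip": 0}, {"dx": 0, "dy": 0, "dz": 0, "roll": 0, "grip": 0}, {"dx": 0, "dy": 0, "dz": 0, "roll": 0, "grip": 0}, {"dx": 0, "dy": 0, "dz": 0, "roll": 0, "grip": 0}, {"dx": 0, "dy": 0, "dz": 0, "roll": 0, "grip": 0}]}}

```text
time: 34.15
tcp_pos: [526.2, 17.0, 283.7]
orientation: [[0.938, 0.348, 0.0], [0.348, -0.938, -0.0], [0.0, 0.0, -1.0]]
contact_force: [0.6, 0.4, -0.2]
gripper_width: 20.7
```

Run:
```python
from rel import *
rel(527.14,17.31);fz(3)
```

```text
t 34.15 tcp [526.2  17.  283.7] F [ 0.6   0.36 -0.24] w 20.74 yaw 20.36 to go [0.94 0.05 0.  ]
F [ 0.03  0.24 -0.39] sd [0.41 0.55 0.16]
```

Call:
{"api": "drive_tool", "payload": {"increments": [{"dx": 0, "dy": 0, "dz": 0.0005, "roll": 0, "grip": 0}, {"dx": 0, "dy": 0, "dz": 0.0005, "roll": 0, "grip": 0}, {"dx": 0, "dy": 0, "dz": 0.0005, "roll": 0, "grip": 0}, {"dx": 0, "dy": 0, "dz": 0, "roll": 0, "grip": 0}, {"dx": 0, "dy": 0, "dz": 0, "roll": 0, "grip": 0}, {"dx": 0, "dy": 0, "dz": 0, "roll": 0, "grip": 0}, {"dx": 0, "dy": 0, "dz": 0, "roll": 0, "grip": 0}, {"dx": 0, "dy": 0, "dz": 0, "roll": 0, "grip": 0}]}}

```text
time: 35.25
tcp_pos: [526.2, 17.0, 282.1]
orientation: [[0.938, 0.348, -0.0], [0.348, -0.938, -0.0], [-0.0, 0.0, -1.0]]
contact_force: [0.1, 0.2, -1.3]
gripper_width: 21.0
```

Run:
```python
from rel import *
rel(527.14,17.31);fz(4)
```

```text
t 35.25 tcp [526.2  17.  282.1] F [ 0.08  0.16 -1.27] w 20.96 yaw 20.36 to go [ 0.96  0.05 -0.  ]
F [-0.07 -0.13 -1.4 ] sd [0.37 0.3  0.29]
```

Call:
{"api": "drive_tool", "payload": {"increments": [{"dx": 0, "dy": 0, "dz": 0.0005, "roll": 0, "grip": 0}, {"dx": 0, "dy": 0, "dz": 0.0005, "roll": 0, "grip": 0}, {"dx": 0, "dy": 0, "dz": 0.0005, "roll": 0, "grip": 0}, {"dx": 0, "dy": 0, "dz": 0.0005, "roll": 0, "grip": 0}, {"dx": 0, "dy": 0, "dz": 0, "roll": 0, "grip": 0}, {"dx": 0, "dy": 0, "dz": 0, "roll": 0, "grip": 0}, {"dx": 0, "dy": 0, "dz": 0, "roll": 0, "grip": 0}, {"dx": 0, "dy": 0, "dz": 0, "roll": 0, "grip": 0}]}}

```text
time: 36.4
tcp_pos: [526.2, 17.0, 280.1]
orientation: [[0.938, 0.348, 0.0], [0.348, -0.938, -0.0], [-0.0, 0.0, -1.0]]
contact_force: [-0.2, 0.1, -0.5]
gripper_width: 20.9
```

Run:
```python
from rel import *
rel(527.14,17.31);fz(4)
```

```text
t 36.4 tcp [526.2  17.  280.1] F [-0.16  0.14 -0.52] w 20.91 yaw 20.36 to go [ 0.96  0.05 -0.  ]
F [ 0.04 -0.1  -0.92] sd [0.53 0.62 0.43]
```

Call:
{"api": "drive_tool", "payload": {"increments": [{"dx": 0, "dy": 0, "dz": 0.0005, "roll": 0, "grip": 0}, {"dx": 0, "dy": 0, "dz": 0.0005, "roll": 0, "grip": 0}, {"dx": 0, "dy": 0, "dz": 0.0005, "roll": 0, "grip": 0}, {"dx": 0, "dy": 0, "dz": 0, "roll": 0, "grip": 0}, {"dx": 0, "dy": 0, "dz": 0, "roll": 0, "grip": 0}, {"dx": 0, "dy": 0, "dz": 0, "roll": 0, "grip": 0}, {"dx": 0, "dy": 0, "dz": 0, "roll": 0, "grip": 0}, {"dx": 0, "dy": 0, "dz": 0, "roll": 0, "grip": 0}]}}

```text
time: 37.55
tcp_pos: [526.2, 17.0, 278.6]
orientation: [[0.938, 0.348, -0.0], [0.348, -0.938, -0.0], [-0.0, 0.0, -1.0]]
contact_force: [0.9, 0.1, -1.0]
gripper_width: 21.1
```

Run:
```python
from rel import *
rel(527.14,17.31);fz(4)
```

```text
t 37.55 tcp [526.2  17.  278.6] F [ 0.89  0.11 -0.99] w 21.09 yaw 20.36 to go [ 0.97  0.03 -0.  ]
F [ 0.07 -0.24 -1.18] sd [0.56 0.28 0.26]
```

Call:
{"api": "drive_tool", "payload": {"increments": [{"dx": 0, "dy": 0, "dz": 0.0005, "roll": 0, "grip": 0}, {"dx": 0, "dy": 0, "dz": 0.0005, "roll": 0, "grip": 0}, {"dx": 0, "dy": 0, "dz": 0.0003, "roll": 0, "grip": 0}, {"dx": 0, "dy": 0, "dz": 0, "roll": 0, "grip": 0}, {"dx": 0, "dy": 0, "dz": 0, "roll": 0, "grip": 0}, {"dx": 0, "dy": 0, "dz": 0, "roll": 0, "grip": 0}, {"dx": 0, "dy": 0, "dz": 0, "roll": 0, "grip": 0}, {"dx": 0, "dy": 0, "dz": 0, "roll": 0, "grip": 0}]}}

```text
time: 38.7
tcp_pos: [526.3, 17.0, 277.4]
orientation: [[0.938, 0.348, 0.0], [0.348, -0.938, -0.0], [0.0, 0.0, -1.0]]
contact_force: [1.0, -0.3, 1.7]
gripper_width: 21.0
```

Run:
```python
from rel import *
rel(527.14,17.31);fz(4)
```

```text
t 38.7 tcp [526.3  17.  277.4] F [ 1.03 -0.32  1.67] w 20.99 yaw 20.36 to go [0.9  0.04 0.  ]
F [0.27 0.16 1.27] sd [0.54 0.52 0.39]
```

Contact felt (force up about 2.3 N). A touch more, then verify.

Call:
{"api": "drive_tool", "payload": {"increments": [{"dx": 0, "dy": 0, "dz": 0.0003, "roll": 0, "grip": 0}, {"dx": 0, "dy": 0, "dz": 0, "roll": 0, "grip": 0}, {"dx": 0, "dy": 0, "dz": 0, "roll": 0, "grip": 0}, {"dx": 0, "dy": 0, "dz": 0, "roll": 0, "grip": 0}, {"dx": 0, "dy": 0, "dz": 0, "roll": 0, "grip": 0}, {"dx": 0, "dy": 0, "dz": 0, "roll": 0, "grip": 0}, {"dx": 0, "dy": 0, "dz": 0, "roll": 0, "grip": 0}, {"dx": 0, "dy": 0, "dz": 0, "roll": 0, "grip": 0}]}}

```text
time: 39.85
tcp_pos: [526.2, 17.0, 277.0]
orientation: [[0.938, 0.348, 0.0], [0.348, -0.938, -0.0], [0.0, 0.0, -1.0]]
contact_force: [-0.3, -0.2, 2.9]
gripper_width: 21.2
```

Run:
```python
from rel import *
rel(527.14,17.31);fz(5)
c=snap('wrist','wrist18');cv2.imwrite('pics/w18.png',cv2.resize(c['image'][190:300,220:340],None,fx=6,fy=6,interpolation=2)[:600])
```

```text
t 39.85 tcp [526.2  17.  277. ] F [-0.29 -0.2   2.91] w 21.21 yaw 20.36 to go [0.94 0.04 0.  ]
F [0.21 0.26 3.09] sd [0.56 0.35 0.19]
```

View pics/w18.png

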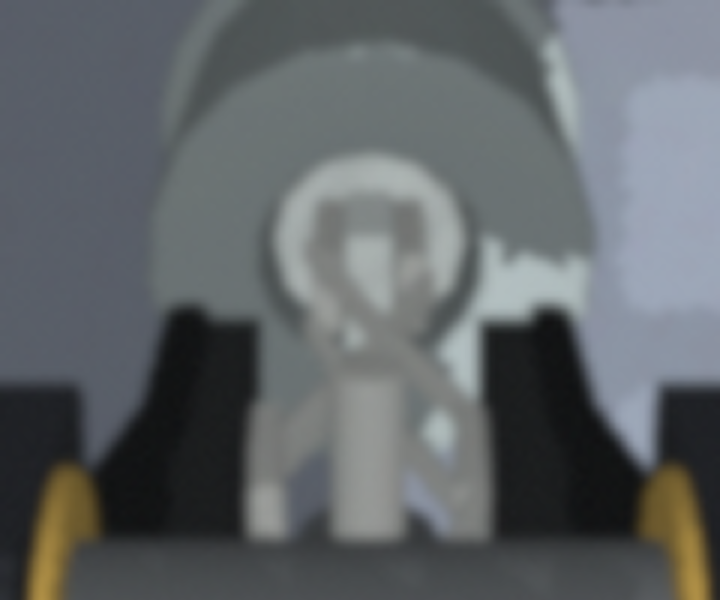

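Pressing with about 4 N on the seat, capsule central in the pot. Ease back slightly, then open slowly.

Call:
{"api": "drive_tool", "payload": {"increments": [{"dx": 0, "dy": 0, "dz": -0.0003, "roll": 0, "grip": 0}, {"dx": 0, "dy": 0, "dz": -0.0002, "roll": 0, "grip": 0}, {"dx": 0, "dy": 0, "dz": 0, "roll": 0, "grip": 0}, {"dx": 0, "dy": 0, "dz": 0, "roll": 0, "grip": 0}, {"dx": 0, "dy": 0, "dz": 0, "roll": 0, "grip": 23}, {"dx": 0, "dy": 0, "dz": 0, "roll": 0, "grip": 24}, {"dx": 0, "dy": 0, "dz": 0, "roll": 0, "grip": 25}, {"dx": 0, "dy": 0, "dz": 0, "roll": 0, "grip": 26}]}}

```text
time: 41.1
tcp_pos: [526.0, 17.0, 277.3]
orientation: [[0.938, 0.348, -0.001], [0.348, -0.938, -0.0], [-0.001, -0.0, -1.0]]
contact_force: [0.0, 0.8, 0.1]
gripper_width: 22.3
```

Run:
```python
from rel import *
rel(527.14,17.31);fz(4)
c=snap('wrist','wrist19');cv2.imwrite('pics/w19.png',cv2.resize(c['image'][190:300,220:340],None,fx=6,fy=6,interpolation=2)[:600])
```

```text
t 41.1 tcp [526.   17.  277.3] F [0.01 0.84 0.07] w 22.33 yaw 20.36 to go [ 1.16  0.11 -0.  ]
F [ 0.22 -0.    0.05] sd [0.27 0.63 0.42]
```

View pics/w19.png

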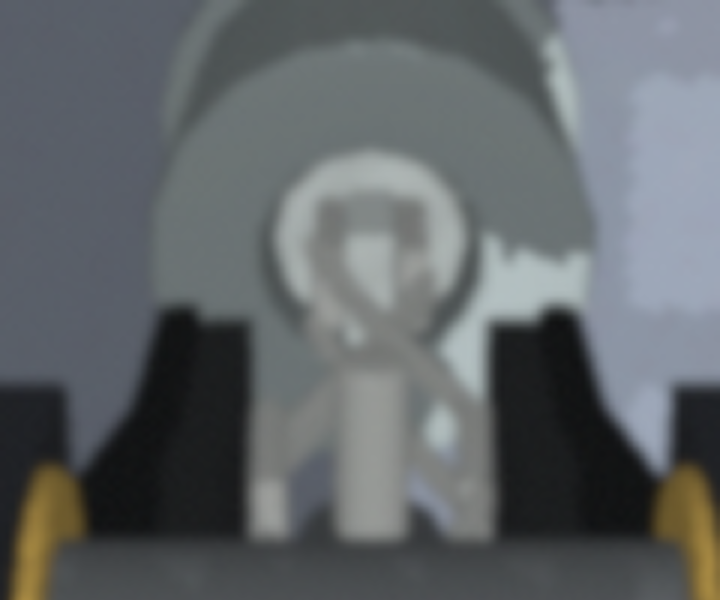

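Released and standing still. Opening wider, slowly.

Call:
{"api": "drive_tool", "payload": {"increments": [{"dx": 0, "dy": 0, "dz": 0, "roll": 0, "grip": 29}, {"dx": 0, "dy": 0, "dz": 0, "roll": 0, "grip": 33}, {"dx": 0, "dy": 0, "dz": 0, "roll": 0, "grip": 40}, {"dx": 0, "dy": 0, "dz": 0, "roll": 0, "grip": 50}, {"dx": 0, "dy": 0, "dz": 0, "roll": 0, "grip": 60}, {"dx": 0, "dy": 0, "dz": 0, "roll": 0, "grip": 70}, {"dx": 0, "dy": 0, "dz": 0, "roll": 0, "grip": 80}, {"dx": 0, "dy": 0, "dz": 0, "roll": 0, "grip": 80}]}}

```text
time: 42.3
tcp_pos: [526.2, 17.0, 277.5]
orientation: [[0.938, 0.348, -0.0], [0.348, -0.938, -0.0], [-0.0, 0.0, -1.0]]
contact_force: [-0.4, -0.4, -0.6]
gripper_width: 68.0
```

Run:
```python
from rel import *
rel(527.14,17.31);fz(3)
c=snap('wrist','wrist20');cv2.imwrite('pics/w20.png',cv2.resize(c['image'][180:380,180:380],None,fx=3,fy=3,interpolation=2)[:600])
```

```text
t 42.3 tcp [526.2  17.  277.5] F [-0.42 -0.41 -0.57] w 68.0 yaw 20.36 to go [ 0.95  0.06 -0.  ]
F [-0.12 -0.43 -0.43] sd [0.57 0.25 0.11]
```

View pics/w20.png

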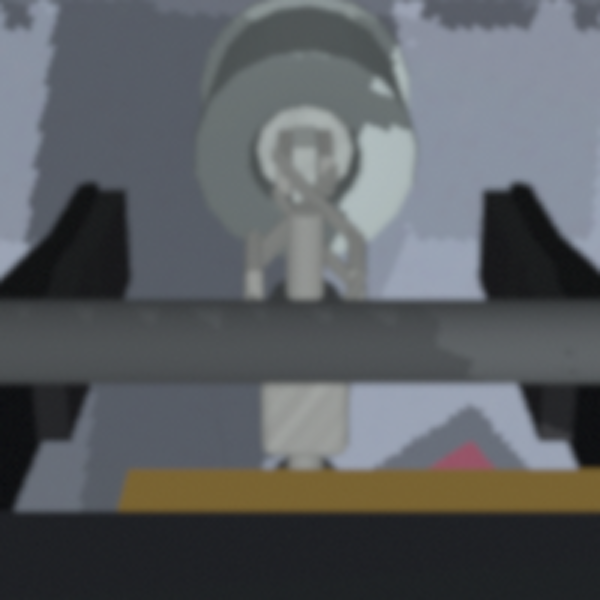

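Call:
{"api": "drive_tool", "payload": {"increments": [{"dx": 0, "dy": 0, "dz": 0, "roll": 0, "grip": 80}, {"dx": 0, "dy": 0, "dz": -0.008, "roll": 0, "grip": 80}, {"dx": 0, "dy": 0, "dz": -0.02, "roll": 0, "grip": 80}, {"dx": 0, "dy": 0, "dz": -0.03, "roll": 0, "grip": 80}, {"dx": 0, "dy": 0, "dz": -0.03, "roll": 0, "grip": 80}, {"dx": 0, "dy": 0, "dz": -0.03, "roll": 0, "grip": 80}, {"dx": 0, "dy": 0, "dz": -0.02, "roll": 0, "grip": 80}, {"dx": 0, "dy": 0, "dz": 0, "roll": 0, "grip": 80}]}}

```text
time: 43.45
tcp_pos: [526.7, 17.3, 417.6]
orientation: [[0.937, 0.348, 0.004], [0.348, -0.937, -0.001], [0.004, 0.002, -1.0]]
contact_force: [-0.6, -0.9, 0.1]
gripper_width: 69.6
```

Run:
```python
from rel import *
rel(527.14,17.31);fz(3)
c=snap('side','side8');cv2.imwrite('pics/sd8.png',cv2.resize(c['image'][150:300,190:370],None,fx=4,fy=4,interpolation=2))
c=snap('scene','scene8');cv2.imwrite('pics/sc8.png',cv2.resize(c['image'][150:280,190:350],None,fx=4,fy=4,interpolation=2))
P=pts(c).reshape(-1,3);P=P[c['depth'].ravel()>0]
for n in ('scene8','side8'):
    c=pickle.load(open(n+'.pkl','rb'));P=pts(c).reshape(-1,3);P=P[c['depth'].ravel()>0]
    for k,x,y,r,a,b in [('cup',665,5,45,70,80),('dish',665,175,40,10,18),('box',410,105,30,18,27),('fc lower',527,17,30,65,90),('fc top',527,17,40,120,160)]:
        Q=P[(np.hypot(P[:,0]-x,P[:,1]-y)<r)&(P[:,2]>a)&(P[:,2]<b)]
        if len(Q)>3: print(n,k,len(Q),np.round(cv2.minAreaRect(Q[:,:2].astype(np.float32))[0],1),Q.mean(0).round(1))
```

```text
t 43.45 tcp [526.7  17.3 417.6] F [-0.59 -0.85  0.1 ] w 69.6 yaw 20.37 to go [0.45 0.18 0.  ]
F [-0.65 -0.21  0.  ] sd [0.25 0.53 0.25]
scene8 cup 226 [662.1   5.8] [659.8   3.8  75.3]
scene8 dish 222 [669.4 175.9] [666.5 173.8  15.5]
scene8 box 182 [413.4 105.1] [412.1 103.6  22.6]
scene8 fc lower 45 [527.1  16.4] [526.5  16.1  73.4]
scene8 fc top 103 [526.3  16.4] [524.4  14.2 143.3]
side8 cup 259 [661.6   8.6] [661.4  10.3  74.3]
side8 dish 437 [668.4 179.8] [667.8 180.2  14.3]
side8 box 177 [413.1 108.5] [413.1 109.4  21.8]
side8 fc lower 46 [526.4  20.1] [525.7  20.   77. ]
side8 fc top 122 [525.  19.] [525.3  21.  141.7]
```

View pics/sd8.png

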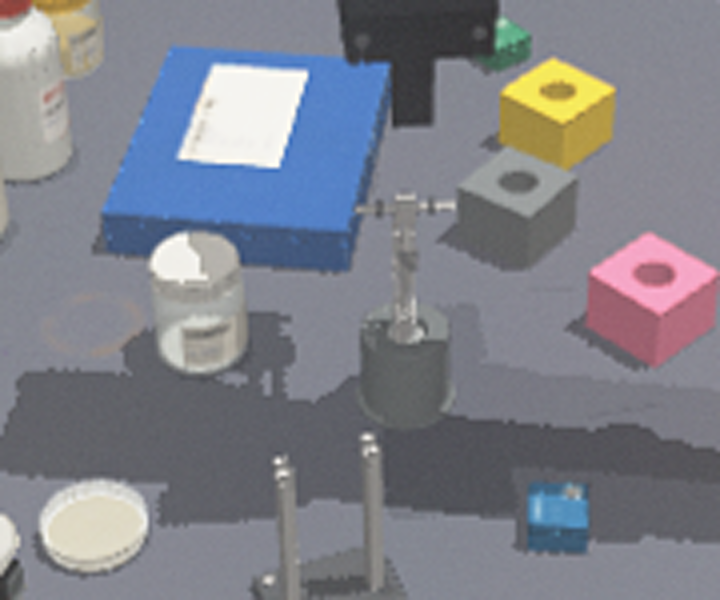

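View pics/sc8.png

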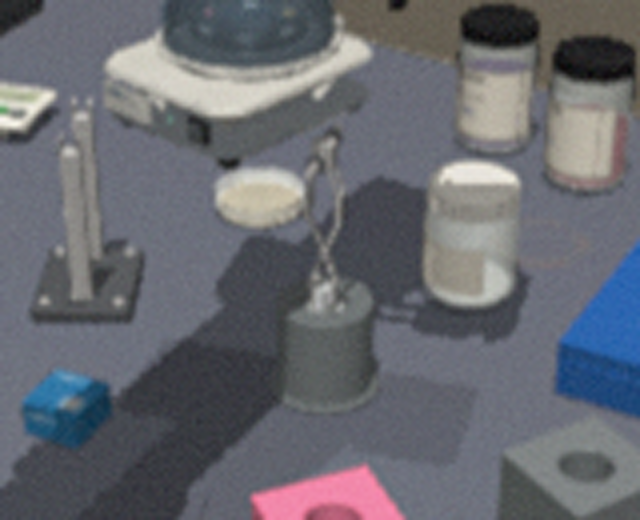

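The forceps stand upright, clamped on the capsule in the round pot, and the gripper is clear of them. The cup, dish and box are where they started. Handing in.

```bash
python3 -c "
from cell import job
print(job.close_job())"
```

```text
the job is handed in; nothing more can be done
None
```

The capsule is in the round pot with the forceps still clamped on its tab, and the job was handed in at about 43.5 s. Handing in gave no verdict.

**What I did**
- I squeezed the pads at 20 N and lifted the forceps off the hanger.
- I set the open jaws astride the tab, felt about 4 N on the capsule's top and let the jaws clamp.
- I lifted the capsule at 6 N grip and lowered it into the round pot until it pressed on the seat with about 4 N.
- I eased back 0.5 mm, let go slowly and backed straight up.

**Last checks**
- **Forceps and capsule:** the side and scene pictures show the forceps upright, their top and lower parts within about 2 mm of each other horizontally. The capsule's underside is about 31 mm below the mouth, by arm height.
- **Gripper:** it is about 85 mm above the forceps' tail and reads no contact.
- **Bystanders:** the cup, dish and box are within about 1 mm of where they started.

**What disagreed**
- **Slow clamping:** when I lowered the grip to 6 N and then 4 N, the jaws at first stayed half open. They closed on the tab after I eased the press by 0.8 mm.
- **Pot centre:** two estimates of the capsule's offset from the pot's centre differed by about 1 mm, which is about the hole's clearance. It went in without any side force.

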